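Load the tumbler dryer and start it

TASK

Load the tumbler dryer: hang every tumbler from the bar mat on a slanted air peg of its own, mouth down and slid all the way on, and push the drip drawer fully shut. When all are hung and the drawer is shut, start the dryer by pressing its blue plunger all the way in and letting it spring back; never press it while the drawer is open, and leave everything else standing where it is.

Things in the scene. Friction and masses are not known exactly. Their poses are not given: they have to be found in the camera images.
- dryer: tumbler dryer: fixed white wedge-shaped housing, 205 deep x 350 wide x 170 high. Origin on the worktop, 130 behind its front face; x to its back, y to its left seen from the front, z up. The front face is 60 high; from its upper edge the deck slopes up to the back at 30 degrees. Pegs and plunger stand square to the deck: they lean 30 degrees from vertical, towards the front.
- peg_1: air peg 1 of 4 from the dryer's left (+y), 88 apart in a row: steel tube 22 in diameter, 86 long, rounded black tip, collar 37 wide and 5 high at its root. Origin at the root on the deck (in the dryer's frame x -1, z 137); z axis along the peg to its tip, x axis up the deck, y axis level along the row.
- peg_2: air peg 2 of 4 from the dryer's left (+y), 88 apart in a row: steel tube 22 in diameter, 86 long, rounded black tip, collar 37 wide and 5 high at its root. Origin at the root on the deck (in the dryer's frame x -1, z 137); z axis along the peg to its tip, x axis up the deck, y axis level along the row.
- peg_3: air peg 3 of 4 from the dryer's left (+y), 88 apart in a row: steel tube 22 in diameter, 86 long, rounded black tip, collar 37 wide and 5 high at its root. Origin at the root on the deck (in the dryer's frame x -1, z 137); z axis along the peg to its tip, x axis up the deck, y axis level along the row.
- peg_4: air peg 4 of 4 from the dryer's left (+y), 88 apart in a row: steel tube 22 in diameter, 86 long, rounded black tip, collar 37 wide and 5 high at its root. Origin at the root on the deck (in the dryer's frame x -1, z 137); z axis along the peg to its tip, x axis up the deck, y axis level along the row.
- drip_drawer (a joint): drip drawer in the foot of the dryer, in m: 0 = fully shut, front flush with the housing; up to 0.065 pulled out to the front (the dryer's -x). Slides stiffly (about 1.5 N) and stays where it is left.
- drawer_handle (a point): centre of the drip drawer's steel bar handle: a bar 10 thick, 120 long along the dryer's y, its centre 27 ahead of the drawer front, 29 above the worktop. It moves with the drawer.
- plunger (a joint): start plunger of the dryer, in m: 0 = out (rest), grows as it is pressed, full stroke 0.014. Sprung: 4 N to start, 11 N at full stroke; springs back when released.
- plunger_top (a point): centre of the top face of the round blue plunger (34 in diameter) in a steel ring on the dark control strip at the lower front of the deck; z axis points out along the plunger (parallel to the pegs). At rest it stands 26 proud of the deck, the ring 9.
- tumbler_red: dark red steel tumbler, 80 high, may be absent. Outside diameter 56 from the closed end to mid-height, flaring to 70 at the heavy steel-rimmed mouth; wall 3, inside depth 75, 0.13 kg. Starts mouth down on the mat. Origin: centre of the mouth's rim plane; z axis from mouth to closed end. Fully hung, its floor rests on the tip, its mouth is about 11 off the deck and it droops by up to 25 degrees.
- tumbler_blue: blue steel tumbler, 80 high, may be absent. Outside diameter 56 from the closed end to mid-height, flaring to 70 at the heavy steel-rimmed mouth; wall 3, inside depth 75, 0.13 kg. Starts mouth down on the mat. Origin: centre of the mouth's rim plane; z axis from mouth to closed end. Fully hung, its floor rests on the tip, its mouth is about 11 off the deck and it droops by up to 25 degrees.
- tumbler_green: sage green steel tumbler, 80 high, may be absent. Outside diameter 56 from the closed end to mid-height, flaring to 70 at the heavy steel-rimmed mouth; wall 3, inside depth 75, 0.13 kg. Starts mouth down on the mat. Origin: centre of the mouth's rim plane; z axis from mouth to closed end. Fully hung, its floor rests on the tip, its mouth is about 11 off the deck and it droops by up to 25 degrees.
- tumbler_cream: cream steel tumbler, 80 high, may be absent. Outside diameter 56 from the closed end to mid-height, flaring to 70 at the heavy steel-rimmed mouth; wall 3, inside depth 75, 0.13 kg. Starts mouth down on the mat. Origin: centre of the mouth's rim plane; z axis from mouth to closed end. Fully hung, its floor rests on the tip, its mouth is about 11 off the deck and it droops by up to 25 degrees.
- bar_mat: black rubber bar mat, 220 deep x 380 wide x 4 thick, fixed; origin on the worktop 40 beyond the middle of its far edge; the mat lies from x -260 to -40.
- jigger: brass-coloured double jigger, 49 wide, 82 high, upright on the mat; bystander. Origin: centre of its underside.
- salt_mill: glass salt mill with grey cap, 44 wide, 90 high, upright on the mat; bystander. Origin: centre of its underside.
- pepper_mill: dark wooden pepper mill, 58 wide, 150 high; bystander. Origin: centre of its underside.
- spice_jar_4: spice jar with yellow cap, 42 wide, 96 high; bystander. Origin: centre of its underside.
Not all that is in view belongs to the job. There is more than one size of the tumbler_red; the job needs the larger.

How it is judged:
On the way, in this order (a step that is already met when the one before it is completed fails the run):
1. every tumbler is fully on a peg of its own and the drip drawer is shut (((distance between tumbler_red and peg_1 below 0.04 m and angle between the z axis of tumbler_red and the z axis of peg_1, either way round below 0.5 rad) or (distance between tumbler_red and peg_2 below 0.04 m and angle between the z axis of tumbler_red and the z axis of peg_2, either way round below 0.5 rad) or (distance between tumbler_red and peg_3 below 0.04 m and angle between the z axis of tumbler_red and the z axis of peg_3, either way round below 0.5 rad) or (distance between tumbler_red and peg_4 below 0.04 m and angle between the z axis of tumbler_red and the z axis of peg_4, either way round below 0.5 rad)) and ((distance between tumbler_blue and peg_1 below 0.04 m and angle between the z axis of tumbler_blue and the z axis of peg_1, either way round below 0.5 rad) or (distance between tumbler_blue and peg_2 below 0.04 m and angle between the z axis of tumbler_blue and the z axis of peg_2, either way round below 0.5 rad) or (distance between tumbler_blue and peg_3 below 0.04 m and angle between the z axis of tumbler_blue and the z axis of peg_3, either way round below 0.5 rad) or (distance between tumbler_blue and peg_4 below 0.04 m and angle between the z axis of tumbler_blue and the z axis of peg_4, either way round below 0.5 rad)) and ((distance between tumbler_green and peg_1 below 0.04 m and angle between the z axis of tumbler_green and the z axis of peg_1, either way round below 0.5 rad) or (distance between tumbler_green and peg_2 below 0.04 m and angle between the z axis of tumbler_green and the z axis of peg_2, either way round below 0.5 rad) or (distance between tumbler_green and peg_3 below 0.04 m and angle between the z axis of tumbler_green and the z axis of peg_3, either way round below 0.5 rad) or (distance between tumbler_green and peg_4 below 0.04 m and angle between the z axis of tumbler_green and the z axis of peg_4, either way round below 0.5 rad)) and ((distance between tumbler_cream and peg_1 below 0.04 m and angle between the z axis of tumbler_cream and the z axis of peg_1, either way round below 0.5 rad) or (distance between tumbler_cream and peg_2 below 0.04 m and angle between the z axis of tumbler_cream and the z axis of peg_2, either way round below 0.5 rad) or (distance between tumbler_cream and peg_3 below 0.04 m and angle between the z axis of tumbler_cream and the z axis of peg_3, either way round below 0.5 rad) or (distance between tumbler_cream and peg_4 below 0.04 m and angle between the z axis of tumbler_cream and the z axis of peg_4, either way round below 0.5 rad)) and value of joint drip_drawer below 0.004 m), for 0.3 s.
2. the plunger is pressed fully in (value of joint plunger above 0.012 m), for 0.1 s.
At the end, for the whole second after the job is handed in: every tumbler present hangs at rest on a peg (mouth centre within 40 mm of the peg's root, axis within 0.5 rad of the peg's), the drip drawer is shut to within 4 mm, and the plunger, after being pressed at least 12 of its 14 mm with all loaded and shut, is out again (all of step 1 and linear speed of each of tumbler_red, tumbler_blue, tumbler_green, tumbler_cream below 0.03 m/s and value of joint plunger below 0.003 m); the robot touches nothing.
It fails at once if the plunger is pressed while the drip drawer is open (value of joint plunger above 0.008 m and value of joint drip_drawer above 0.01 m).
It fails at once if a bystander is pushed away (5 cm) or knocked over (distance of any of jigger, salt_mill, pepper_mill, spice_jar_4 from where it was at the start of the episode above 0.05 m or angle between any of jigger, salt_mill, pepper_mill, spice_jar_4's own z axis and vertical above 0.6 rad).
Of tumbler_red, tumbler_blue, tumbler_green, tumbler_cream only 3 to 4 are there at a start; the rules pass over those that are not, and their reading is None.
At some moment in a run one of tumbler_red, tumbler_blue, tumbler_green, tumbler_cream may be knocked a few centimetres aside while the robot is not near it.
It also fails if it takes over 210 s, if anything falls off the work surface, if the arm or the gripper's body presses on something with over 40 N, if the wrist force passes 120 N, or if a joint passes its speed limit or range.

ROBOT

A 7-joint arm with a two-finger parallel gripper is mounted at the origin on a cart in front of the work surface, level with it; the furniture and walls round the work are solid. World frame = base frame: x ahead of the robot, y to its left, z up, the work surface at z = 0. Lengths are in m, angles in rad, forces in N, time in s.
With the tool pointing down it reaches from about 0.425 to 0.875 m from the base axis. Payload 4.7 kg.
Tool frame: the origin (TCP) lies at the very end of the fingers, on their centre line; the grasp point (between the pads) lies behind it (ctrl.tcp_to_grasp is the z of the grasp point in the tool frame, in m); z points along the fingers, y is the line along which they close (so a half turn about z gives the same grasp; the last joint's range is limited). The gripper opens to 87 mm and grips with 3 to 60 N. Pads are 19 mm wide; open, the fingers measure 117 mm over their backs; the gripper's body (75 mm by 190 mm) begins 51 mm behind the grasp point.
Start: joints at [1.149, 0.321, -0.07, 1.45, 0.023, 1.371, -0.057], TCP at [0.274, -0.589, 0.223] pointing down, gripper open.
Joint ranges: [-2.86, 2.86], [-0.3, 2.09], [-1.38, 1.24], [0.06, 2.45], [-1.56, 4.7], [0.09, 2.05], [-2.69, 2.69]. Speed limits (rad/s): [2.57, 2.57, 3.14, 3.14, 3.14, 3.14, 3.14].

INTERFACE

Orientations are given as a rotation vector (axis times angle).
In Python, from bench import ctrl gives the robot as it stands.
- The arm moves only by the tool step_arm, never from a script. Its argument "targets" is a list of rows, each a list of 7 numbers: the shift along the world's x, y, z in cm, then the turn, a rotation vector about the world's x, y, z in degrees, then the opening, from 0 (shut) to 1 (fully open). A call has exactly 5 rows; each row shifts and turns the commanded pose from where the row before left it; what a row does not reach is not made up. A row lasts 1/12 s, in which the tool goes at most 41.7 mm and 7.16 degrees, less where a joint would pass 70% of its speed; a pose out of reach is approached as far as the arm can. A call with a gripper value outside its range is refused whole. The fingers move at their own pace and stop on an object; "force" is the grip in N (left out, the last holds). Time passes only in rows, so rows that do not move let the fingers close, or fill a call up. It gives the time, the measured TCP pose, the force, the opening and the grip force at its end, in the units of the state.
- ctrl.get_state(): the state, without advancing time (a new reading comes with each control period).
- ctrl.get_image(name): name is "scene" or "top" or "wrist"; returns (picture, depth): 420x560x3 uint8, red, green, blue; 420x560 float32, m along the optical axis (not along the pixel's ray), 0 where there is no reading.
- ctrl.camera_params(name): a dict with "intrinsics" (3x3 intrinsics, pixels), "rvec" (rotation vector, rad) and "tvec" (3), from world to camera coordinates, as OpenCV has them; the wrist camera has in their place "hand_eye" (4x4, takes a point from camera to tool coordinates, whose origin is the TCP and whose axes are the flange's). Camera axes: x right, y down, z forward; pixel columns grow to the right and rows downward; lengths in m; the calibration is good to about 2 mm. A picture is of the moment at which its call begins: read the wrist's pose just before it. camera_params takes no time and is no camera call.
- ctrl.close_job(): hands the job in; it is judged then, once.
The state is a dict: "time": time; "joint_positions": joint angles; "qd": joint speeds; "joint_torque": joint torques, N m; "position": TCP position; "tool_rot": TCP orientation; "ft_force": force on the tool from outside, world axes, zero at the start; "torque": the same for the moment, N m; "grip_width": opening from 0.0 (shut) to 1.0 (fully open); "grip_force": force on a finger pad.
Only numpy, scipy, OpenCV 4.12 (cv2) and the standard library are available. Lean on these libraries where they do the work, as an engineer would, in place of code of your own. Each camera call takes 0.05 s, during which the arm holds its last target. There are 200 camera calls.

## Working session

There is one attempt and no reset: what is moved stays moved. The work goes in short steps, Python scripts to look and compute and a tool call to move; the robot and the scene stay as the last step left them, time stands still between calls to the robot, and variables do not carry over. Pictures are saved under pics/ and viewed, at most 14 in all, crops included, and the job is handed in when it is done.

Besides the shell and the picture viewer there is one more tool, called after "Emit:" as name([rows], argument=value, ...), one row to a line, values as JSON. step_arm: Moves the arm, as the interface text tells. Its arguments: {"type":"object","properties":{"targets":{"type":"array"},"force":{"type":"number"}},"required":["targets"]}

```bash
mkdir -p pics; ls; cat > h.py <<'E'
import numpy as np, cv2
from bench import ctrl
from scipy.spatial.transform import Rotation as R
def shot(n):
    s=ctrl.get_state(); im,d=ctrl.get_image(n); p=ctrl.camera_params(n); K=np.array(p["intrinsics"])
    if "hand_eye" in p:
        T=np.eye(4); T[:3,:3]=R.from_rotvec(s["tool_rot"]).as_matrix(); T[:3,3]=s["position"]; M=T@np.array(p["hand_eye"])
    else:
        T=np.eye(4); T[:3,:3]=R.from_rotvec(np.ravel(p["rvec"])).as_matrix(); T[:3,3]=np.ravel(p["tvec"]); M=np.linalg.inv(T)
    return im,d,K,M
def cloud(d,K,M):
    v,u=np.mgrid[:d.shape[0],:d.shape[1]]
    P=np.stack([(u-K[0,2])*d/K[0,0],(v-K[1,2])*d/K[1,1],d],-1)@M[:3,:3].T+M[:3,3]
    P[d<=0]=np.nan
    return P
def save(n,im): cv2.imwrite("pics/"+n+".png",cv2.cvtColor(im,cv2.COLOR_RGB2BGR))
E
python3 - <<'E'
from h import *
print(ctrl.get_state(), ctrl.tcp_to_grasp)
for n in("scene","top"):
    im,d,K,M=shot(n); save(n+"0",im); np.savez(n+"0.npz",im=im,d=d,K=K,M=M); print(n,K,M)
E
```

```text
pics
{'time': 0.0, 'joint_positions': array([ 1.14908227,  0.3218117 , -0.07007556,  1.45168877,  0.02257955,
        1.37076155, -0.05688873]), 'qd': array([-9.83320184e-05,  1.76517836e-03,  6.33177272e-04,  8.38814365e-04,
        1.11723720e-03, -9.33954683e-04,  1.05631936e-03]), 'joint_torque': array([ 2.41714934e-04, -4.91285098e+01, -4.03567208e-01, -3.12526131e+01,
       -6.37806044e-02,  4.37191303e-02,  1.61109811e-04]), 'position': array([ 0.2741216 , -0.58876557,  0.22146184]), 'tool_rot': array([-3.06551422e+00, -6.78821975e-01,  7.61447283e-04]), 'ft_force': array([-0.80383821, -0.66026346,  0.45880388]), 'torque': array([-0.01580682, -0.01017257,  0.00718138]), 'grip_force': 0.0, 'grip_width': 0.9991012178020141} -0.0187
scene [[541.89387697   0.         285.243237  ]
 [  0.         541.89387697 226.55340582]
 [  0.           0.           1.        ]] [[-6.90689850e-01 -3.51516515e-01  6.31968093e-01 -4.27476885e-01]
 [-7.23151095e-01  3.35549761e-01 -6.03704275e-01  8.37103053e-01]
 [ 1.55280112e-04 -8.73980834e-01 -4.85960366e-01  8.87420038e-01]
 [ 0.00000000e+00  0.00000000e+00  0.00000000e+00  1.00000000e+00]]
top [[401.84949      0.         281.79072172]
 [  0.         401.84949    206.82301451]
 [  0.           0.           1.        ]] [[-0.02173906 -0.99143364  0.12878956  0.38533061]
 [-0.99971546  0.02029177 -0.01253932 -0.09100079]
 [ 0.00981854 -0.12902551 -0.99159267  1.49552405]
 [ 0.          0.          0.          1.        ]]
```

View pics/scene0.png

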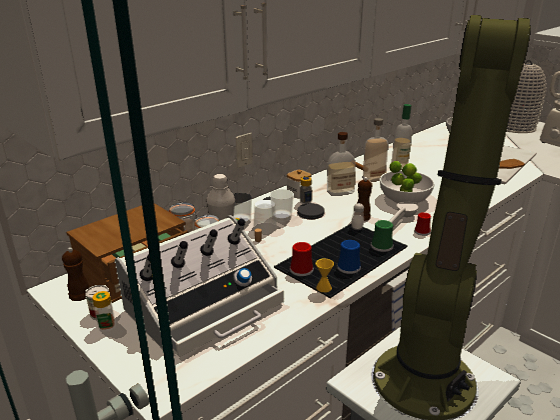

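View pics/top0.png

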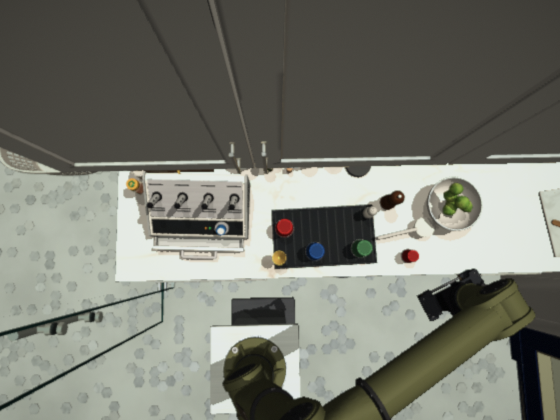

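The dryer is on the left with its drawer pulled out. On the mat are red (top view 285,228), blue (316,250) and green (361,248), plus the jigger (280,258) and salt mill (370,211). The small red tumbler (410,256) is off the mat, and I see no cream one.

```bash
cat > m.py <<'E'
from h import *
import sys
def masks(im):
    h=cv2.cvtColor(im,cv2.COLOR_RGB2HSV).astype(int); H,S,V=h[...,0],h[...,1],h[...,2]
    return dict(red=((H<6)|(H>174))&(S>170)&(V>60),blue=(H>100)&(H<125)&(S>130)&(V>40),green=(H>55)&(H<90)&(S>90)&(V>40),yellow=(H>18)&(H<30)&(S>150)&(V>90))
def blobs(im,P,amin=25):
    for k,m in masks(im).items():
        n,l,st,c=cv2.connectedComponentsWithStats(m.astype(np.uint8))
        for i in range(1,n):
            if st[i,4]<amin: continue
            q=P[l==i]; q=q[np.isfinite(q[:,0])]
            if len(q)<9 or not -.05<np.median(q[:,2])<.5: continue
            zt=np.percentile(q[:,2],97); t=q[q[:,2]>zt-.006]
            print(k,st[i,4],c[i].round(0),"ztop %.3f"%zt,"top ctr",((t.max(0)+t.min(0))/2).round(3),"ext",(t.max(0)-t.min(0)).round(3),"all",((q.max(0)+q.min(0))/2).round(3),(q.max(0)-q.min(0)).round(3))
if __name__=="__main__":
  for n in sys.argv[1:]:
    im,d,K,M=shot(n); print(n); blobs(im,cloud(d,K,M))
E
python3 - <<'E'
from m import *
for n in("top","scene"):
    z=np.load(n+"0.npz"); P=cloud(z['d'],z['K'],z['M']); print(n); blobs(z['im'],P)
    if n=="top":
        # mat, wood pts, dryer
        q=P[150:275,100:262].reshape(-1,3)
        for lo,hi in((-.02,.015),(.02,.04),(.04,.058),(.058,.07),(.16,.18),(.18,.25)):
            s=q[(q[:,2]>lo)&(q[:,2]<hi)]; print(lo,hi,len(s),np.percentile(s,[1,99],axis=0).round(3).tolist() if len(s) else '')
    im=z['im']; c=dict(top=(120,160,330,120),scene=(20,180,440,180))[n]
    x,y,w,h=c; cr=im[y:y+h,x:x+w]; save(n+"0c",cv2.resize(cr,None,fx=2.3 if n=="top" else 1.8,fy=2.3 if n=="top" else 1.8,interpolation=cv2.INTER_CUBIC))
E
```

```text
top
red 211 [284. 227.] ztop 0.091 top ctr [ 0.5   -0.115  0.089] ext [0.049 0.049 0.008] all [ 0.499 -0.116  0.058] [0.052 0.059 0.069]
red 97 [412. 256.] ztop 0.068 top ctr [ 0.388 -0.568  0.068] ext [0.032 0.035 0.011] all [ 0.386 -0.568  0.058] [0.036 0.036 0.03 ]
blue 219 [316. 251.] ztop 0.090 top ctr [ 0.412 -0.225  0.089] ext [0.052 0.049 0.009] all [ 0.411 -0.23   0.047] [0.056 0.065 0.092]
green 201 [364. 247.] ztop 0.090 top ctr [ 0.419 -0.392  0.089] ext [0.052 0.053 0.009] all [ 0.419 -0.401  0.048] [0.052 0.071 0.091]
yellow 67 [133. 184.] ztop 0.104 top ctr [0.66  0.418 0.102] ext [0.033 0.032 0.008] all [0.659 0.417 0.094] [0.036 0.036 0.025]
yellow 117 [279. 257.] ztop 0.088 top ctr [ 0.392 -0.106  0.088] ext [0.042 0.02  0.009] all [ 0.392 -0.097  0.069] [0.042 0.039 0.048]
-0.02 0.015 7481 [[0.337, -0.03, -0.007], [0.725, 0.504, 0.014]]
0.02 0.04 245 [[0.394, 0.01, 0.02], [0.678, 0.416, 0.04]]
0.04 0.058 436 [[0.421, 0.01, 0.04], [0.686, 0.41, 0.058]]
0.058 0.07 384 [[0.469, 0.012, 0.058], [0.711, 0.421, 0.07]]
0.16 0.18 1153 [[0.586, 0.011, 0.16], [0.682, 0.356, 0
[... 826 characters left out ...]
415 0.368 0.352] [0.745 0.428 0.472]
green 44 [384. 242.] ztop 0.056 top ctr [ 0.397 -0.379  0.055] ext [0.007 0.006 0.009] all [ 0.402 -0.373  0.037] [0.023 0.029 0.045]
green 36 [120. 253.] ztop 0.123 top ctr [0.512 0.413 0.288] ext [0.546 0.244 0.341] all [0.519 0.412 0.282] [0.561 0.245 0.352]
yellow 184 [324. 264.] ztop 0.087 top ctr [ 0.394 -0.095  0.086] ext [0.05  0.053 0.009] all [ 0.437 -0.139  0.046] [0.136 0.14  0.088]
yellow 157 [324. 285.] ztop 0.041 top ctr [ 0.389 -0.09   0.041] ext [0.015 0.015 0.012] all [ 0.397 -0.107  0.025] [0.053 0.069 0.044]
yellow 103 [101. 296.] ztop 0.099 top ctr [0.662 0.421 0.097] ext [0.042 0.041 0.007] all [0.662 0.421 0.096] [0.042 0.041 0.007]
```

View pics/top0c.png

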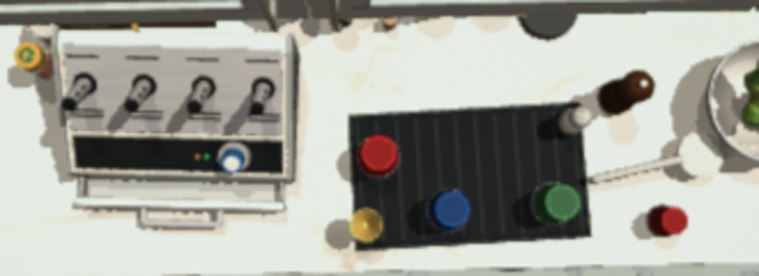

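Close-up: the pegs stand in a row with black tips, the plunger is near (232,157) in the crop, and the drawer is open with its handle around (180,218). The mat holds three tumblers, so cream is absent. Next I'll get the dryer's pose.

```bash
python3 - <<'E'
from m import *
for n in("top","scene"):
    z=np.load(n+"0.npz"); P=cloud(z['d'],z['K'],z['M']); print(n)
    q=P.reshape(-1,3); q=q[np.isfinite(q[:,0])&(q[:,0]>.42)&(q[:,0]<.72)&(q[:,1]>-.02)&(q[:,1]<.40)]
    t=q[(q[:,2]>.175)&(q[:,2]<.222)&(q[:,0]<.61)]
    # clusters along y
    ys=np.sort(t[:,1]); cut=np.where(np.diff(ys)>.012)[0]; g=np.split(ys,cut+1)
    for a in g:
        s=t[(t[:,1]>=a[0])&(t[:,1]<=a[-1])]
        if len(s)<5: continue
        hi=s[s[:,2]>s[:,2].max()-.012]; print("peg",len(s),hi.mean(0).round(4),"zmax",s[:,2].max().round(3), "mid",s[:,:].mean(0).round(4))
    # deck plane RANSAC
    d=q[(q[:,2]>.065)&(q[:,2]<.165)]; best=None; rng=np.random.default_rng(0)
    for _ in range(600):
        a,b,c=d[rng.choice(len(d),3,replace=False)]; nn=np.cross(b-a,c-a); nn/=np.linalg.norm(nn)+1e-12
        if abs(abs(nn[2])-.866)>.06: continue
        k=(abs((d-a)@nn)<.004).sum()
        if best is None or k>best[0]: best=(k,a,nn)
    k,a,nn=best; s=d[abs((d-a)@nn)<.004]; c=s.mean(0); nn=np.linalg.svd(s-c,full_matrices=False)[2][2]; nn*=np.sign(nn[2])
    print("deck n",nn.round(4),"tilt",np.degrees(np.arccos(nn[2])).round(2),"yaw",np.degrees(np.arctan2(-nn[1],-nn[0])).round(2),"c",c.round(4),len(s))
    tp=q[(q[:,2]>.160)&(q[:,2]<.18)&(q[:,0]>.62)]; 
    if len(tp): print("top ext",np.percentile(tp,[1,99],axis=0).round(3))
    b=P[masks(z['im'])['blue']]; b=b[np.isfinite(b[:,0])&(b[:,1]>.05)&(b[:,1]<.2)]
    if len(b): print("plunger",b.mean(0).round(4),b.max(0).round(3),b.min(0).round(3),len(b))
    # handle: points .025-.04 high, front
    h=P.reshape(-1,3); h=h[(h[:,2]>.022)&(h[:,2]<.042)&(h[:,0]>.34)&(h[:,0]<.48)&(h[:,1]>.0)&(h[:,1]<.4)]
    h=h[h[:,0]<h[:,0].min()+.02]; print("handle",h.mean(0).round(3),h.min(0).round(3),h.max(0).round(3))
    f=P.reshape(-1,3); f=f[(f[:,2]>.058)&(f[:,2]<.09)&(f[:,0]>.38)&(f[:,0]<.52)&(f[:,1]>0)&(f[:,1]<.4)]
    for y0 in np.arange(.03,.36,.04):
        e=f[abs(f[:,1]-y0)<.01]; 
        if len(e): i=e[:,0].argmin(); print("edge",y0.round(2),e[i].round(3))
    for nm,(lo,hi,x0,x1,y0,y1) in dict(pepper=(.12,.17,.4,.75,-.6,-.4),salt=(.07,.11,.48,.62,-.5,-.38),jig=(.06,.1,.35,.45,-.14,-.05)).items():
        o=P.reshape(-1,3); o=o[(o[:,2]>lo)&(o[:,2]<hi)&(o[:,0]>x0)&(o[:,0]<x1)&(o[:,1]>y0)&(o[:,1]<y1)]
        if len(o): print(nm,o.mean(0).round(3),len(o))
E
```

```text
top
peg 64 [0.5585 0.0558 0.2125] zmax 0.219 mid [0.5658 0.0553 0.2021]
peg 68 [0.5626 0.144  0.2117] zmax 0.218 mid [0.5703 0.1421 0.2011]
peg 68 [0.5658 0.2312 0.2132] zmax 0.221 mid [0.5735 0.2293 0.2017]
peg 75 [0.5702 0.3188 0.2108] zmax 0.216 mid [0.5773 0.3169 0.2011]
deck n [-0.4964  0.0248  0.8678] tilt 29.8 yaw -2.86 c [0.5679 0.1898 0.1174] 3950
top ext [[0.632 0.011 0.16 ]
 [0.682 0.356 0.172]]
plunger [0.5002 0.1034 0.1048] [0.507 0.122 0.112] [0.484 0.09  0.093] 19
handle [0.402 0.192 0.034] [0.394 0.131 0.026] [0.412 0.258 0.041]
edge 0.03 [0.466 0.024 0.067]
edge 0.07 [0.47  0.063 0.064]
edge 0.11 [0.471 0.102 0.061]
edge 0.15 [0.472 0.159 0.064]
edge 0.19 [0.476 0.19  0.068]
edge 0.23 [0.477 0.223 0.062]
edge 0.27 [0.478 0.273 0.061]
edge 0.31 [0.479 0.302 0.058]
edge 0.35 [0.48  0.36  0.067]
pepper [ 0.59  -0.504  0.135] 162
salt [ 0.558 -0.441  0.09 ] 101
jig [ 0.392 -0.094  0.077] 132
scene
peg 106 [0.5548 0.0601 0.2086] zmax 0.215 mid [0.5589 0.0613 0.1971]
peg 112 [0.5589 0.1476 0.2094] zmax 0.216 mid [0.5621 0.149  0.1979]
peg 121 [0.5625 0.2346 0.2099] zmax 0.216 mid [0.5665 0.2365 0.1967]
peg 55 [0.5696 0.3283 0.2082] zmax 0.215 mid [0.5747 0.3285 0.1932]
deck n [-0.4963  0.0242  0.8678] tilt 29.79 yaw -2.79 c [0.5587 0.1905 0.1109] 5962
top ext [[0.634 0.012 0.16 ]
 [0.68  0.358 0.169]]
plunger [0.4904 0.1115 0.0937] [0.522 0.125 0.11 ] [0.474 0.075 0.077] 96
handle [0.4   0.198 0.032] [0.392 0.132 0.024] [0.412 0.261 0.038]
edge 0.03 [0.463 0.032 0.059]
edge 0.07 [0.467 0.064 0.06 ]
edge 0.11 [0.467 0.112 0.058]
edge 0.15 [0.47  0.144 0.06 ]
edge 0.19 [0.473 0.193 0.058]
edge 0.23 [0.474 0.223 0.058]
edge 0.27 [0.476 0.267 0.059]
edge 0.31 [0.475 0.303 0.061]
edge 0.35 [0.478 0.34  0.06 ]
pepper [ 0.601 -0.509  0.132] 133
salt [ 0.566 -0.457  0.088] 175
jig [ 0.395 -0.097  0.077] 206
```

Emit:
step_arm([
  [1.5,2.2,-0.7,0,0,-5.6,1],
  [1.5,2.2,-0.7,0,0,-5.6,1],
  [1.5,2.2,-0.7,0,0,-5.6,1],
  [1.5,2.2,-0.7,0,0,-5.6,1],
  [1.5,2.2,-0.7,0,0,-5.6,1],
], force=20)

```text
time: 0.52
position: [0.3497, -0.4779, 0.1867]
tool_rot: [-3.14, 0.091, 0.001]
ft_force: [0.9, 0.0, 0.3]
grip_width: 1.001
grip_force: 0.0
```

Emit:
step_arm([
  [1.4,1.76,-0.7,0,0,0,1],
  [1.4,1.76,-0.7,0,0,0,1],
  [1.4,1.76,-0.7,0,0,0,1],
  [1.4,1.76,-0.7,0,0,0,1],
  [1.4,1.76,-0.7,0,0,0,1],
])

```text
time: 0.93
position: [0.4197, -0.3901, 0.1518]
tool_rot: [-3.14, 0.083, 0.001]
ft_force: [-0.1, 0.0, -0.2]
grip_width: 0.996
grip_force: 0.0
```

Emit:
step_arm([
  [0,0,0,0,0,0,1],
  [0,0,0,0,0,0,1],
  [0,0,0,0,0,0,1],
  [0,0,0,0,0,0,1],
  [0,0,0,0,0,0,1],
])

```text
time: 1.35
position: [0.4185, -0.3927, 0.1529]
tool_rot: [3.14, -0.087, 0.0]
ft_force: [0.3, 0.5, -0.5]
grip_width: 1.0
grip_force: 0.0
```

```bash
cat > go.py <<'E'
from h import *
# usage: goal(pos, tilt_deg): tool pitched outward by tilt, x_tool along dryer x
YAW=-2.85
def goalR(tilt,yaw=YAW): return R.from_euler('z',yaw,degrees=True)*R.from_euler('y',-tilt,degrees=True)*R.from_euler('x',180,degrees=True)
def goal(pos,tilt=0,yaw=YAW):
    s=ctrl.get_state(); r=goalR(tilt,yaw)*R.from_rotvec(s["tool_rot"]).inv()
    print("t %.1f"%s["time"],"pos",s["position"].round(4),"shift cm",((np.array(pos)-s["position"])*100).round(2),"turn",r.as_rotvec(degrees=True).round(1),"F",s["ft_force"].round(1),"q",s["joint_positions"].round(2),"w %.2f"%s["grip_width"])
E
python3 - <<'E'
from go import *
goal((.419,-.391,.045))
from m import *
im,d,K,M=shot("wrist"); blobs(im,cloud(d,K,M),200)
im,d,K,M=shot("top"); blobs(im,cloud(d,K,M),30)
E
```

```text
t 1.4 pos [ 0.4185 -0.3927  0.1529] shift cm [  0.05   0.17 -10.79] turn [0.  0.  0.3] F [ 0.3  0.5 -0.5] q [ 0.85  0.21 -0.16  1.73  0.04  1.2  -0.95] w 1.00
red 1513 [ 12. 135.] ztop 0.038 top ctr [ 0.494 -0.138  0.036] ext [0.039 0.015 0.009] all [ 0.499 -0.134  0.026] [0.061 0.028 0.03 ]
red 2740 [468. 220.] ztop 0.063 top ctr [ 0.395 -0.569  0.061] ext [0.028 0.041 0.007] all [ 0.392 -0.567  0.035] [0.043 0.045 0.058]
blue 4693 [106. 216.] ztop 0.085 top ctr [ 0.424 -0.225  0.083] ext [0.033 0.056 0.008] all [ 0.415 -0.197  0.045] [0.06  0.122 0.084]
green 4430 [286. 208.] ztop 0.086 top ctr [ 0.421 -0.393  0.083] ext [0.053 0.054 0.007] all [ 0.415 -0.395  0.045] [0.073 0.066 0.083]
yellow 638 [ 13. 230.] ztop 0.028 top ctr [ 0.427 -0.204  0.126] ext [0.069 0.209 0.208] all [ 0.426 -0.197  0.116] [0.072 0.222 0.228]
yellow 706 [111. 281.] ztop 0.244 top ctr [ 0.452 -0.345  0.242] ext [0.014 0.003 0.007] all [ 0.452 -0.345  0.238] [0.015 0.003 0.016]
red 214 [284. 227.] ztop 0.090 top ctr [ 0.5   -0.115  0.088] ext [0.05  0.049 0.008] all [ 0.499 -0.116  0.058] [0.054 0.059 0.069]
blue 213 [316. 251.] ztop 0.089 top ctr [ 0.412 -0.225  0.087] ext [0.052 0.049 0.008] all [ 0.411 -0.23   0.045] [0.056 0.065 0.092]
yellow 67 [133. 184.] ztop 0.101 top ctr [0.659 0.417 0.1  ] ext [0.036 0.035 0.009] all [0.659 0.417 0.094] [0.037 0.037 0.022]
yellow 120 [279. 258.] ztop 0.088 top ctr [ 0.389 -0.101  0.086] ext [0.042 0.031 0.008] all [ 0.389 -0.097  0.05 ] [0.042 0.039 0.082]
```

Emit:
step_arm([
  [0.1,0.1,-2.7,0,0,0,1],
  [0,0,-2.7,0,0,0,1],
  [0,0,-2.7,0,0,0,1],
  [0,0,-2.7,0,0,0,1],
  [0,0,0,0,0,0,1],
])

```text
time: 1.87
position: [0.4167, -0.3878, 0.0393]
tool_rot: [-3.134, 0.084, 0.012]
ft_force: [-1.6, 0.2, -0.7]
grip_width: 0.998
grip_force: 0.0
```

Emit:
step_arm([
  [0,0,0,0,0,0,0.3],
  [0,0,0,0,0,0,0.3],
  [0,0,0,0,0,0,0.3],
  [0,0,0,0,0,0,0.3],
  [0,0,0,0,0,0,0.3],
], force=20)

```text
time: 2.28
position: [0.4213, -0.3915, 0.0464]
tool_rot: [3.138, -0.083, 0.004]
ft_force: [-0.8, -2.2, 1.9]
grip_width: 0.707
grip_force: 1.1
```

Emit:
step_arm([
  [0,0,0,0,0,0,0.3],
  [0,0,0,0,0,0,0.3],
  [0,0,2,0,0,0,0.3],
  [0,0,3,0,0,0,0.3],
  [0,0,3,0,0,0,0.3],
])

```text
time: 2.7
position: [0.4192, -0.3888, 0.1239]
tool_rot: [-3.137, 0.083, 0.005]
ft_force: [0.9, -0.3, -2.5]
grip_width: 0.666
grip_force: 20.0
```

Emit:
step_arm([
  [0.4,3,2.6,0,0,0,0.3],
  [0.4,3,2.6,0,0,0,0.3],
  [0.4,3,2.6,0,0,0,0.3],
  [0.4,3,2.6,0,0,0,0.3],
  [0.4,3,2.6,0,0,0,0.3],
])

```text
time: 3.12
position: [0.4397, -0.2382, 0.2552]
tool_rot: [-3.14, 0.083, 0.002]
ft_force: [0.7, -0.4, -1.3]
grip_width: 0.664
grip_force: 20.0
```

Emit:
step_arm([
  [0.2,4,0.5,-0.3,-6,0,0.3],
  [0.2,4,0.5,-0.3,-6,0,0.3],
  [0.2,4,0.5,-0.3,-6,0,0.3],
  [0.2,4,0.5,-0.3,-6,0,0.3],
  [0.2,4,0.5,-0.3,-6,0,0.3],
])

```text
time: 3.53
position: [0.4729, -0.1013, 0.2554]
tool_rot: [-3.09, 0.062, -0.515]
ft_force: [1.0, 0.5, 1.0]
grip_width: 0.664
grip_force: 20.0
```

Emit:
step_arm([
  [0.5,4,0,0,0,0,0.3],
  [0.5,4,0,0,0,0,0.3],
  [0.5,4,0,0,0,0,0.3],
  [0.5,4,0,0,0,0,0.3],
  [0.5,4,0,0,0,0,0.3],
])

```text
time: 3.95
position: [0.4952, 0.0948, 0.2513]
tool_rot: [3.097, -0.08, 0.498]
ft_force: [1.3, -0.8, -1.2]
grip_width: 0.66
grip_force: 20.0
```

Emit:
step_arm([
  [0.6,3,0,0,0,0,0.3],
  [0.6,3,0,0,0,0,0.3],
  [0.6,3,0,0,0,0,0.3],
  [0.6,3,0,0,0,0,0.3],
  [0.6,3,0,0,0,0,0.3],
])

```text
time: 4.37
position: [0.5255, 0.244, 0.2513]
tool_rot: [3.097, -0.08, 0.498]
ft_force: [0.2, -0.2, -1.4]
grip_width: 0.665
grip_force: 20.0
```

Emit:
step_arm([
  [0,0,0,0,0,0,0.3],
  [0,0,0,0,0,0,0.3],
  [0,0,0,0,0,0,0.3],
  [0,0,0,0,0,0,0.3],
  [0,0,0,0,0,0,0.3],
])

```text
time: 4.78
position: [0.5264, 0.241, 0.2517]
tool_rot: [3.096, -0.083, 0.499]
ft_force: [-0.1, 0.4, -1.5]
grip_width: 0.666
grip_force: 20.0
```

```bash
python3 - <<'E'
from go import *
goal((.539,.323,.264),30)
im,d,K,M=shot("scene"); save("s1",cv2.resize(im[150:330,50:290],None,fx=2.5,fy=2.5))
E
```

```text
t 4.8 pos [0.5264 0.241  0.2517] shift cm [1.26 8.2  1.23] turn [ -0.8 -11.7   0.2] F [-0.1  0.4 -1.5] q [ 0.15 -0.03 -0.72  1.82  0.18  1.09 -2.26] w 0.67
```

View pics/s1.png

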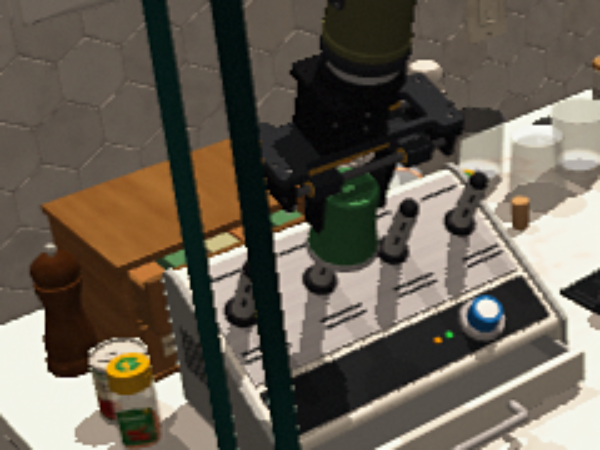

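Green is held just off peg 2, because the wrist roll cut the travel short. I'll use peg 2 for green.

Emit:
step_arm([
  [0,-0.2,0.6,-0.2,-3,0,0.3],
  [0,-0.2,0.6,-0.2,-3,0,0.3],
  [0.4,-0.1,0.1,-0.2,-3,0,0.3],
  [0.4,0,0,-0.2,-2.7,0,0.3],
  [0,0,0,0,0,0,0.3],
])

```text
time: 5.25
position: [0.5331, 0.237, 0.2644]
tool_rot: [3.019, -0.076, 0.812]
ft_force: [0.0, -0.3, -2.3]
grip_width: 0.661
grip_force: 20.0
```

Emit:
step_arm([
  [0,0,0,0,0,0,0.3],
  [0,0,0,0,0,0,0.3],
  [0,0,0,0,0,0,0.3],
  [0,0,0,0,0,0,0.3],
  [0,0,0,0,0,0,0.3],
])

```text
time: 5.67
position: [0.5347, 0.2376, 0.265]
tool_rot: [3.022, -0.077, 0.81]
ft_force: [-0.3, 0.1, -1.1]
grip_width: 0.66
grip_force: 20.0
```

```bash
python3 - <<'E'
from go import *
goal((.5347,.2355,.2643),30)
im,d,K,M=shot("scene"); P=cloud(d,K,M)
h=cv2.cvtColor(im,cv2.COLOR_RGB2HSV).astype(int); m=(h[...,0]>55)&(h[...,0]<90)&(h[...,1]>90)&(h[...,2]>40)
q=P[m]; q=q[np.isfinite(q[:,0])&(q[:,0]>.48)&(q[:,0]<.63)&(abs(q[:,1]-.235)<.05)&(q[:,2]>.18)]
print(len(q),q.mean(0).round(3),q.min(0).round(3),q.max(0).round(3))
E
```

```text
t 5.7 pos [0.5347 0.2376 0.265 ] shift cm [-0.   -0.21 -0.07] turn [-0.1  0.   0.1] F [-0.3  0.1 -1.1] q [ 0.15 -0.17 -0.74  1.95  0.25  0.91 -2.34] w 0.66
253 [0.518 0.249 0.27 ] [0.492 0.216 0.222] [0.567 0.272 0.303]
```

Emit:
step_arm([
  [0.9,-0.08,-1.57,0,0,0,0.3],
  [0.9,-0.08,-1.57,0,0,0,0.3],
  [0.9,-0.08,-1.57,0,0,0,0.3],
  [0.9,-0.08,-1.57,0,0,0,0.3],
  [0.5,-0.04,-0.87,0,0,0,0.3],
])

```text
time: 6.13
position: [0.5755, 0.2331, 0.1911]
tool_rot: [3.022, -0.078, 0.807]
ft_force: [-0.9, 0.3, -0.7]
grip_width: 0.661
grip_force: 20.0
```

Emit:
step_arm([
  [0.2,0,-0.35,0,0,0,0.3],
  [0.2,0,-0.35,0,0,0,0.3],
  [0,0,0,0,0,0,0.3],
  [0,0,0,0,0,0,0.3],
  [0,0,0,0,0,0,0.3],
])

```text
time: 6.55
position: [0.5796, 0.2345, 0.1875]
tool_rot: [3.021, -0.076, 0.813]
ft_force: [0.3, 0.6, -1.2]
grip_width: 0.663
grip_force: 20.0
```

```bash
python3 - <<'E'
from go import *
goal((.5822,.2331,.182),30)
E
```

```text
t 6.5 pos [0.5796 0.2345 0.1875] shift cm [ 0.26 -0.14 -0.55] turn [-0.1  0.1  0. ] F [ 0.3  0.6 -1.2] q [ 0.17  0.02 -0.78  1.98  0.47  0.77 -2.5 ] w 0.66
```

Emit:
step_arm([
  [0.15,0,-0.27,0,0,0,0.3],
  [0.15,0,-0.27,0,0,0,0.3],
  [0.1,0,-0.17,0,0,0,0.3],
  [0,0,0,0,0,0,0.3],
  [0,0,0,0,0,0,0.3],
])

```text
time: 6.97
position: [0.5837, 0.2347, 0.1833]
tool_rot: [3.018, -0.076, 0.817]
ft_force: [-18.3, -5.0, 19.8]
grip_width: 0.667
grip_force: 20.8
```

Emit:
step_arm([
  [-0.05,0,0.1,0,0,0,0.3],
  [0,0,0,0,0,0,1],
  [0,0,0,0,0,0,1],
  [0,0,0,0,0,0,1],
  [0,0,0,0,0,0,1],
])

```text
time: 7.38
position: [0.5831, 0.234, 0.1804]
tool_rot: [3.021, -0.077, 0.812]
ft_force: [-0.1, -0.8, -0.1]
grip_width: 0.883
grip_force: 0.0
```

Emit:
step_arm([
  [-1,0,1.7,0,0,0,1],
  [-1,0,1.7,0,0,0,1],
  [-1,0,1.7,0,0,0,1],
  [-1,0,1.7,0,0,0,1],
  [-1,0,1.7,0,0,0,1],
])

```text
time: 7.8
position: [0.5324, 0.234, 0.2659]
tool_rot: [3.022, -0.076, 0.811]
ft_force: [1.3, -0.3, 1.2]
grip_width: 1.0
grip_force: 0.0
```

Emit:
step_arm([
  [-1,-3,1,0,0,0,1],
  [-1,-3,1,0,0,0,1],
  [-1,-3,0,0,0,0,1],
  [-1,-3,0,0,0,0,1],
  [-1,-3,0,0,0,0,1],
])

```text
time: 8.22
position: [0.516, 0.1319, 0.2804]
tool_rot: [3.027, -0.051, 0.781]
ft_force: [-1.2, 3.0, -0.4]
grip_width: 0.999
grip_force: 0.0
```

```bash
python3 - <<'E'
from go import *
from m import *
goal((.412,-.225,.15),0)
im,d,K,M=shot("scene"); P=cloud(d,K,M); blobs(im,P,40); save("s2",cv2.resize(im[150:330,50:290],None,fx=2.5,fy=2.5))
im,d,K,M=shot("top"); P=cloud(d,K,M); blobs(im,P,40)
E
```

```text
t 8.2 pos [0.516  0.1319 0.2804] shift cm [-10.4  -35.69 -13.04] turn [ 1.6 28.9 -0.9] F [-1.2  3.  -0.4] q [-0.19 -0.3  -0.22  2.05  0.19  0.94 -2.1 ] w 1.00
red 238 [423. 223.] ztop 0.064 top ctr [ 0.391 -0.566  0.062] ext [0.044 0.038 0.008] all [ 0.419 -0.616  0.032] [0.109 0.147 0.068]
red 561 [302. 258.] ztop 0.086 top ctr [ 0.499 -0.114  0.085] ext [0.052 0.053 0.009] all [ 0.499 -0.11   0.05 ] [0.062 0.06  0.079]
blue 573 [349. 255.] ztop 0.086 top ctr [ 0.412 -0.226  0.085] ext [0.056 0.054 0.009] all [ 0.455 -0.275  0.046] [0.149 0.166 0.087]
blue 97 [243. 276.] ztop 0.109 top ctr [0.491 0.109 0.107] ext [0.022 0.031 0.008] all [0.497 0.099 0.092] [0.05  0.051 0.036]
green 43 [163. 236.] ztop 0.465 top ctr [0.043 0.582 0.586] ext [0.001 0.    0.002] all [0.417 0.369 0.351] [0.747 0.426 0.473]
green 276 [183. 242.] ztop 0.225 top ctr [0.565 0.237 0.223] ext [0.044 0.051 0.009] all [0.561 0.237 0.217] [0.053 0.052 0.019]
green 41 [119. 253.] ztop 0.122 top ctr [0.772 0.301 0.12 ] ext [0.027 0.024 0.007] all [0.777 0.302 0.115] [0.038 0.025 0.016]
green 193 [181. 262.] ztop 0.
[... 458 characters left out ...]
0.499 -0.116  0.055] [0.053 0.059 0.076]
red 98 [412. 256.] ztop 0.067 top ctr [ 0.388 -0.568  0.065] ext [0.032 0.036 0.007] all [ 0.386 -0.568  0.057] [0.036 0.036 0.024]
blue 225 [316. 251.] ztop 0.091 top ctr [ 0.414 -0.225  0.089] ext [0.049 0.049 0.008] all [ 0.411 -0.23   0.047] [0.056 0.065 0.092]
green 320 [178. 205.] ztop 0.228 top ctr [0.552 0.222 0.295] ext [0.068 0.067 0.146] all [0.561 0.223 0.262] [0.086 0.068 0.212]
yellow 67 [133. 184.] ztop 0.102 top ctr [0.66  0.416 0.1  ] ext [0.033 0.034 0.007] all [0.659 0.417 0.093] [0.036 0.039 0.021]
yellow 116 [279. 257.] ztop 0.087 top ctr [ 0.391 -0.101  0.086] ext [0.039 0.031 0.009] all [ 0.391 -0.097  0.068] [0.039 0.039 0.043]
```

View pics/s2.png

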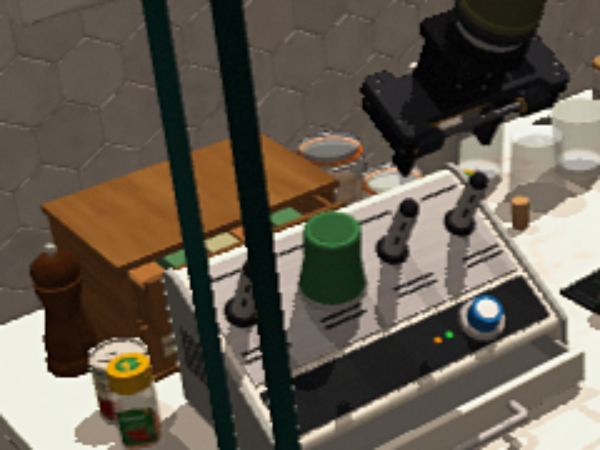

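Green hangs on peg 2, drooped towards upright (crop 333,255), well clear of the plunger. Blue is next.

Emit:
step_arm([
  [-1,-3.5,-0.5,0.2,2.9,0,1],
  [-1,-3.5,-0.5,0.2,2.9,0,1],
  [-1,-3.5,-0.5,0.2,2.9,0,1],
  [-1,-3.5,-0.5,0.2,2.9,0,1],
  [-1,-3.5,-0.5,0.2,2.9,0,1],
])

```text
time: 8.73
position: [0.4731, -0.0553, 0.2544]
tool_rot: [3.099, -0.089, 0.385]
ft_force: [1.3, -0.2, -0.1]
grip_width: 0.996
grip_force: 0.0
```

Emit:
step_arm([
  [-1,-3.5,-1.5,0.2,2.9,0,1],
  [-1,-3.5,-1.5,0.2,2.9,0,1],
  [-1,-3.5,-1.5,0.2,2.9,0,1],
  [-1,-3.5,-1.5,0.2,2.9,0,1],
  [-1,-3.5,-1.5,0.2,2.9,0,1],
])

```text
time: 9.15
position: [0.4228, -0.2306, 0.1788]
tool_rot: [3.134, -0.09, -0.01]
ft_force: [1.3, 0.4, -0.2]
grip_width: 0.998
grip_force: 0.0
```

Emit:
step_arm([
  [0,0,0,0,0,0,1],
  [0,0,0,0,0,0,1],
  [0,0,0,0,0,0,1],
  [0,0,0,0,0,0,1],
  [0,0,0,0,0,0,1],
])

```text
time: 9.57
position: [0.4243, -0.2267, 0.1798]
tool_rot: [3.134, -0.082, -0.006]
ft_force: [0.3, 0.5, 0.8]
grip_width: 1.001
grip_force: 0.0
```

```bash
python3 - <<'E'
from go import *
from m import *
goal((.413,-.225,.045),0)
im,d,K,M=shot("scene"); P=cloud(d,K,M); blobs(im,P,120)
im,d,K,M=shot("top"); P=cloud(d,K,M); blobs(im,P,90)
E
```

```text
t 9.6 pos [ 0.4243 -0.2267  0.1798] shift cm [ -1.13   0.17 -13.48] turn [ 0.3 -0.2  0.1] F [0.3 0.5 0.8] q [ 0.11 -0.02  0.31  1.92  0.01  1.24 -1.2 ] w 1.00
red 561 [302. 258.] ztop 0.086 top ctr [ 0.5   -0.113  0.085] ext [0.052 0.053 0.008] all [ 0.497 -0.11   0.049] [0.062 0.06  0.078]
blue 583 [349. 255.] ztop 0.086 top ctr [ 0.413 -0.224  0.085] ext [0.053 0.055 0.008] all [ 0.454 -0.274  0.046] [0.147 0.166 0.086]
green 591 [182. 252.] ztop 0.223 top ctr [0.564 0.237 0.221] ext [0.047 0.054 0.009] all [0.563 0.237 0.184] [0.057 0.055 0.085]
yellow 375 [324. 274.] ztop 0.087 top ctr [ 0.393 -0.095  0.085] ext [0.048 0.052 0.008] all [ 0.439 -0.142  0.044] [0.141 0.145 0.089]
red 214 [284. 227.] ztop 0.090 top ctr [ 0.5   -0.115  0.088] ext [0.05  0.049 0.008] all [ 0.499 -0.116  0.057] [0.053 0.059 0.072]
red 97 [412. 256.] ztop 0.068 top ctr [ 0.388 -0.567  0.068] ext [0.032 0.037 0.011] all [ 0.386 -0.568  0.058] [0.036 0.04  0.031]
green 312 [179. 205.] ztop 0.225 top ctr [0.564 0.233 0.224] ext [0.045 0.045 0.01 ] all [0.571 0.23  0.192] [0.065 0.056 0.074]
yellow 131 [279. 257.] ztop 0.088 top ctr [ 0.391 -0.095  0.086] ext [0.045 0.042 0.007] all [ 0.391 -0.095  0.067] [0.045 0.042 0.043]
```

Emit:
step_arm([
  [-1.1,0.2,-2,0,0,0,1],
  [0,0,-3.5,0,0,0,1],
  [0,0,-4,0,0,0,1],
  [0,0,-4,0,0,0,1],
  [0,0,0,0,0,0,1],
])

```text
time: 10.08
position: [0.4074, -0.2224, 0.0378]
tool_rot: [3.138, -0.082, -0.027]
ft_force: [-1.3, 1.4, 0.4]
grip_width: 1.001
grip_force: 0.0
```

Emit:
step_arm([
  [0,0,0,0,0,0,0.3],
  [0,0,0,0,0,0,0.3],
  [0,0,0,0,0,0,0.3],
  [0,0,0,0,0,0,0.3],
  [0,0,0,0,0,0,0.3],
])

```text
time: 10.5
position: [0.4142, -0.2261, 0.0459]
tool_rot: [3.134, -0.083, -0.003]
ft_force: [-0.2, -0.4, -0.4]
grip_width: 0.708
grip_force: 0.0
```

Emit:
step_arm([
  [0,0,0,0,0,0,0.3],
  [0,0,0,0,0,0,0.3],
  [0,0,2,0,0,0,0.3],
  [0,0,3,0,0,0,0.3],
  [0,0,3,0,0,0,0.3],
])

```text
time: 10.92
position: [0.4113, -0.225, 0.1238]
tool_rot: [3.135, -0.084, -0.014]
ft_force: [0.6, 0.0, -1.3]
grip_width: 0.655
grip_force: 20.6
```

Emit:
step_arm([
  [0,1,3.5,0,0,0,0.3],
  [0.8,3,3,0,0,0,0.3],
  [0.8,3.5,2.5,0,0,0,0.3],
  [0.8,3.5,2.5,0,0,0,0.3],
  [0.8,3.5,2.5,0,0,0,0.3],
])

```text
time: 11.33
position: [0.4428, -0.0852, 0.2605]
tool_rot: [3.135, -0.085, -0.009]
ft_force: [1.1, -0.2, -2.3]
grip_width: 0.654
grip_force: 20.6
```

Emit:
step_arm([
  [0.7,2.2,0.3,-0.2,-3,0,0.3],
  [0.7,2.2,0.3,-0.2,-3,0,0.3],
  [0.7,2.2,0.3,-0.2,-3,0,0.3],
  [0.7,2.2,0.3,-0.2,-3,0,0.3],
  [0.7,2.2,0.3,-0.2,-3,0,0.3],
])

```text
time: 11.75
position: [0.4779, 0.0245, 0.2741]
tool_rot: [3.098, -0.084, 0.402]
ft_force: [0.1, -0.1, -2.6]
grip_width: 0.656
grip_force: 20.6
```

Emit:
step_arm([
  [0.4,1.8,0,-0.1,-3,0,0.3],
  [0.4,1.8,0,-0.1,-3,0,0.3],
  [0.4,1.8,0,-0.1,-3,0,0.3],
  [0.4,1.8,0,-0.1,-3,0,0.3],
  [0.4,1.8,0,-0.1,-3,0,0.3],
])

```text
time: 12.17
position: [0.5161, 0.1186, 0.2701]
tool_rot: [3.018, -0.089, 0.778]
ft_force: [-0.3, -0.4, -1.1]
grip_width: 0.653
grip_force: 20.6
```

Emit:
step_arm([
  [0,0,0,0,0,0,0.3],
  [0,0,0,0,0,0,0.3],
  [0,0,0,0,0,0,0.3],
  [0,0,0,0,0,0,0.3],
  [0,0,0,0,0,0,0.3],
])

```text
time: 12.58
position: [0.5165, 0.1172, 0.271]
tool_rot: [3.018, -0.091, 0.777]
ft_force: [0.0, -0.7, -1.3]
grip_width: 0.655
grip_force: 20.6
```

```bash
python3 - <<'E'
from go import *
goal((.530,.1475,.2643),30)
E
```

```text
t 12.6 pos [0.5165 0.1172 0.271 ] shift cm [ 1.35  3.03 -0.67] turn [ 0.4 -1.1  0.7] F [ 0.  -0.7 -1.3] q [-0.26 -0.3  -0.15  2.07  0.23  0.93 -2.14] w 0.66
```

Emit:
step_arm([
  [0,1.5,0,0,0,0,0.3],
  [0.4,1.5,0,0.2,-0.6,0.4,0.3],
  [0.5,0,-0.3,0.2,-0.5,0.3,0.3],
  [0.4,0,-0.3,0,0,0,0.3],
  [0,0,0,0,0,0,0.3],
])

```text
time: 13.0
position: [0.5295, 0.1466, 0.2637]
tool_rot: [3.02, -0.075, 0.805]
ft_force: [-0.5, -0.6, -2.1]
grip_width: 0.654
grip_force: 20.6
```

Emit:
step_arm([
  [0,0,0,0,0,0,0.3],
  [0,0,0,0,0,0,0.3],
  [0,0,0,0,0,0,0.3],
  [0,0,0,0,0,0,0.3],
  [0,0,0,0,0,0,0.3],
])

```text
time: 13.42
position: [0.5293, 0.1483, 0.2651]
tool_rot: [3.021, -0.072, 0.809]
ft_force: [0.2, -0.7, -1.7]
grip_width: 0.656
grip_force: 20.6
```

```bash
python3 - <<'E'
from go import *
goal((.530,.1475,.2643),30)
im,d,K,M=shot("scene"); save("s3",cv2.resize(im[150:330,50:290],None,fx=2.5,fy=2.5))
E
```

```text
t 13.4 pos [0.5293 0.1483 0.2651] shift cm [ 0.07 -0.08 -0.08] turn [ 0.  -0.  -0.1] F [ 0.2 -0.7 -1.7] q [-0.27 -0.26 -0.19  2.06  0.26  0.89 -2.2 ] w 0.66
```

View pics/s3.png

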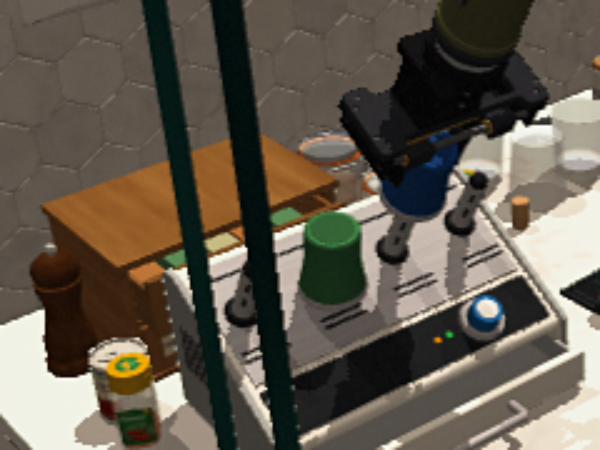

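Emit:
step_arm([
  [0.9,-0.06,-1.56,0,0,0,0.3],
  [0.9,-0.06,-1.56,0,0,0,0.3],
  [0.9,-0.06,-1.56,0,0,0,0.3],
  [0.9,-0.04,-1.56,0,0,0,0.3],
  [0.9,-0.04,-1.56,0,0,0,0.3],
])

```text
time: 13.88
position: [0.5747, 0.1459, 0.1864]
tool_rot: [3.021, -0.072, 0.809]
ft_force: [0.5, 0.1, -1.9]
grip_width: 0.656
grip_force: 20.6
```

Emit:
step_arm([
  [0.1,0,-0.18,0,0,0,0.3],
  [0.1,0,-0.18,0,0,0,0.3],
  [0.05,0,-0.1,0,0,0,0.3],
  [0,0,0,0,0,0,0.3],
  [0,0,0,0,0,0,0.3],
])

```text
time: 14.3
position: [0.5757, 0.1455, 0.1835]
tool_rot: [3.02, -0.073, 0.807]
ft_force: [-9.8, -2.2, 6.1]
grip_width: 0.651
grip_force: 21.7
```

Contact with the tip: seated. Releasing.

Emit:
step_arm([
  [0,0,0,0,0,0,0.8],
  [0,0,0,0,0,0,0.8],
  [0,0,0,0,0,0,0.8],
  [0,0,0,0,0,0,0.8],
  [0,0,0,0,0,0,0.8],
])

```text
time: 14.72
position: [0.577, 0.146, 0.1827]
tool_rot: [3.021, -0.072, 0.81]
ft_force: [1.5, 0.3, 0.6]
grip_width: 0.794
grip_force: 0.0
```

Emit:
step_arm([
  [-1,0,1.7,0,0,0,0.8],
  [-1,0,1.7,0,0,0,0.8],
  [-1,0,1.7,0,0,0,1],
  [-1,0,1.7,0,0,0,1],
  [-1,0,1.7,0,0,0,1],
])

```text
time: 15.13
position: [0.5263, 0.1459, 0.2681]
tool_rot: [3.021, -0.072, 0.809]
ft_force: [0.5, -0.5, 0.2]
grip_width: 0.937
grip_force: 0.0
```

Emit:
step_arm([
  [-1,-2.5,0,0.2,2.9,0,1],
  [-1,-2.5,0,0.2,2.9,0,1],
  [-1,-2.5,0,0.2,2.9,0,1],
  [-0.2,-2.5,-0.5,0.2,2.9,0,1],
  [0,-2.5,-0.5,0.2,2.9,0,1],
])

```text
time: 15.55
position: [0.4946, 0.0199, 0.2584]
tool_rot: [3.111, -0.075, 0.422]
ft_force: [0.7, 0.5, 0.1]
grip_width: 0.998
grip_force: 0.0
```

Emit:
step_arm([
  [0,-2.5,-1.5,0.2,2.9,0,1],
  [0,-2.5,-1.5,0.2,2.9,0,1],
  [0,-2.5,-1.5,0.2,2.9,0,1],
  [0,-2.5,-1.5,0.2,2.9,0,1],
  [0,-2.5,-1.5,0.2,2.9,0,1],
])

```text
time: 15.97
position: [0.495, -0.1055, 0.1821]
tool_rot: [-3.131, 0.079, -0.024]
ft_force: [0.6, 0.7, 1.0]
grip_width: 0.999
grip_force: 0.0
```

Emit:
step_arm([
  [0,0,0,0,0,0,1],
  [0,0,0,0,0,0,1],
  [0,0,0,0,0,0,1],
  [0,0,0,0,0,0,1],
  [0,0,0,0,0,0,1],
])

```text
time: 16.38
position: [0.4952, -0.1029, 0.1833]
tool_rot: [-3.131, 0.075, -0.029]
ft_force: [0.8, 0.1, -0.1]
grip_width: 1.004
grip_force: 0.0
```

```bash
python3 - <<'E'
from go import *
from m import *
goal((.5,-.1145,.045),0)
im,d,K,M=shot("scene"); P=cloud(d,K,M); blobs(im,P,120); save("s4",im)
im,d,K,M=shot("top"); P=cloud(d,K,M); blobs(im,P,90)
E
```

```text
t 16.4 pos [ 0.4952 -0.1029  0.1833] shift cm [  0.48  -1.16 -13.83] turn [-0.5  1.1 -0.1] F [ 0.8  0.1 -0.1] q [-0.11  0.02  0.27  1.88 -0.02  1.23 -1.45] w 1.00
red 561 [302. 258.] ztop 0.086 top ctr [ 0.5   -0.113  0.084] ext [0.053 0.052 0.008] all [ 0.497 -0.11   0.049] [0.059 0.058 0.078]
blue 697 [212. 241.] ztop 0.223 top ctr [0.561 0.147 0.221] ext [0.04  0.05  0.009] all [0.559 0.15  0.183] [0.06  0.056 0.085]
green 627 [182. 252.] ztop 0.223 top ctr [0.562 0.238 0.222] ext [0.047 0.053 0.01 ] all [0.562 0.238 0.184] [0.058 0.054 0.088]
yellow 381 [324. 274.] ztop 0.087 top ctr [ 0.393 -0.094  0.086] ext [0.053 0.051 0.011] all [ 0.436 -0.141  0.046] [0.137 0.145 0.091]
yellow 162 [101. 299.] ztop 0.101 top ctr [0.659 0.421 0.098] ext [0.04  0.039 0.008] all [0.662 0.421 0.088] [0.045 0.039 0.029]
red 97 [412. 256.] ztop 0.068 top ctr [ 0.388 -0.567  0.066] ext [0.032 0.035 0.008] all [ 0.386 -0.568  0.055] [0.036 0.038 0.03 ]
blue 313 [205. 206.] ztop 0.225 top ctr [0.562 0.146 0.225] ext [0.038 0.048 0.011] all [0.565 0.142 0.188] [0.069 0.059 0.084]
green 313 [179. 205.] ztop 0.226 top ctr [0.567 0.232 0.225] ext [0.045 0.048 0.011] all [0.571 0.23  0.193] [0.066 0.056 0.076]
```

View pics/s4.png

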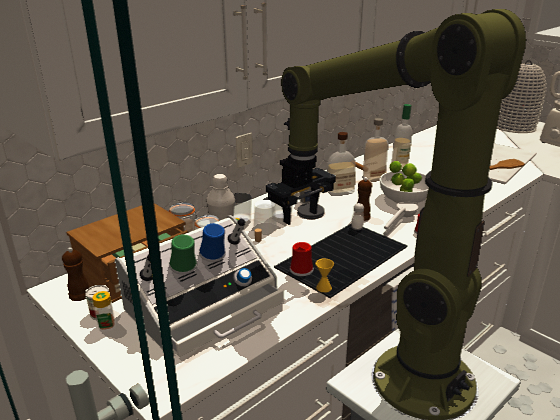

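Blue hangs on peg 3 (scene 213,241) beside green (183,252). Now red at (302,258).

Emit:
step_arm([
  [0.5,-1.1,-2,-0.5,1.1,0,1],
  [0,0,-4,0,0,0,1],
  [0,0,-4,0,0,0,1],
  [0,0,-3.8,0,0,0,1],
  [0,0,0,0,0,0,1],
])

```text
time: 16.9
position: [0.4938, -0.1136, 0.0379]
tool_rot: [-3.139, 0.078, 0.025]
ft_force: [-2.3, 0.6, -1.1]
grip_width: 1.003
grip_force: 0.0
```

Emit:
step_arm([
  [0,0,0,0,0,0,0.3],
  [0,0,0,0,0,0,0.3],
  [0,0,0,0,0,0,0.3],
  [0,0,0,0,0,0,0.3],
  [0,0,0,0,0,0,0.3],
])

```text
time: 17.32
position: [0.5014, -0.1153, 0.0464]
tool_rot: [3.14, -0.079, 0.002]
ft_force: [-0.7, 0.6, -0.2]
grip_width: 0.707
grip_force: 0.0
```

Emit:
step_arm([
  [0,0,0,0,0,0,0.3],
  [0,0,0,0,0,0,0.3],
  [0,0,2,0,0,0,0.3],
  [0,0,3,0,0,0,0.3],
  [0,0,3,0,0,0,0.3],
])

```text
time: 17.73
position: [0.4983, -0.115, 0.1241]
tool_rot: [3.141, -0.079, -0.01]
ft_force: [0.1, -0.0, -1.1]
grip_width: 0.656
grip_force: 20.1
```

Emit:
step_arm([
  [0,0,3.5,0,0,0,0.3],
  [0,1,3.5,0,0,0,0.3],
  [-0.4,2,3,0,0,0,0.3],
  [-0.4,2,3,0,0,0,0.3],
  [-0.4,2,2.5,0,0,0,0.3],
])

```text
time: 18.15
position: [0.4875, -0.0446, 0.2814]
tool_rot: [-3.14, 0.08, 0.002]
ft_force: [1.0, 0.2, -1.7]
grip_width: 0.654
grip_force: 20.1
```

Emit:
step_arm([
  [0,1.2,0,-0.1,-3,0,0.3],
  [0,1.2,0,-0.1,-3,0,0.3],
  [0,1.2,0,-0.1,-3,0,0.3],
  [0,1.2,0,-0.1,-3,0,0.3],
  [0,1.2,0,-0.1,-3,0,0.3],
])

```text
time: 18.57
position: [0.4873, 0.0154, 0.279]
tool_rot: [3.112, -0.078, 0.408]
ft_force: [0.5, 0.2, -1.0]
grip_width: 0.653
grip_force: 20.1
```

Emit:
step_arm([
  [0.3,0.8,0,-0.1,-3,0,0.3],
  [0.3,0.8,0,-0.1,-3,0,0.3],
  [0.3,0.8,0,-0.1,-3,0,0.3],
  [0.3,0.8,0,-0.1,-3,0,0.3],
  [0.3,0.8,0,-0.1,-3,0,0.3],
])

```text
time: 18.98
position: [0.5296, 0.0552, 0.2743]
tool_rot: [3.042, -0.081, 0.746]
ft_force: [0.1, -0.4, -1.6]
grip_width: 0.653
grip_force: 20.1
```

Emit:
step_arm([
  [0,0,0,0,0,0,0.3],
  [0,0,0,0,0,0,0.3],
  [0,0,0,0,0,0,0.3],
  [0,0,0,0,0,0,0.3],
  [0,0,0,0,0,0,0.3],
])

```text
time: 19.4
position: [0.5297, 0.0556, 0.2755]
tool_rot: [3.043, -0.079, 0.745]
ft_force: [0.5, -0.3, -1.2]
grip_width: 0.653
grip_force: 20.1
```

```bash
python3 - <<'E'
from go import *
goal((.526,.0595,.2643),30)
E
```

```text
t 19.4 pos [0.5297 0.0556 0.2755] shift cm [-0.37  0.39 -1.12] turn [-0.4 -2.5  0.1] F [ 0.5 -0.3 -1.2] q [-0.06 -0.3  -0.15  2.05  0.09  0.92 -1.87] w 0.65
```

Emit:
step_arm([
  [-0.1,0.2,-0.6,0,0,0,0.3],
  [-0.1,0.2,-0.5,0,0,0,0.3],
  [0,0,0,-0.2,-1.3,0,0.3],
  [0,0,0,-0.2,-1.2,0,0.3],
  [0,0,0,0,0,0,0.3],
])

```text
time: 19.82
position: [0.5358, 0.0622, 0.2611]
tool_rot: [3.021, -0.074, 0.8]
ft_force: [-0.7, 0.6, -1.9]
grip_width: 0.652
grip_force: 20.1
```

Emit:
step_arm([
  [0,0,0,0,0,0,0.3],
  [0,0,0,0,0,0,0.3],
  [0,0,0,0,0,0,0.3],
  [0,0,0,0,0,0,0.3],
  [0,0,0,0,0,0,0.3],
])

```text
time: 20.23
position: [0.5361, 0.0616, 0.2624]
tool_rot: [3.022, -0.077, 0.801]
ft_force: [0.3, -0.7, -1.2]
grip_width: 0.656
grip_force: 20.1
```

```bash
python3 - <<'E'
from go import *
goal((.526,.0595,.2643),30)
goal((.5737,.058,.182),30)
E
```

```text
t 20.2 pos [0.5361 0.0616 0.2624] shift cm [-1.01 -0.21  0.19] turn [ 0.1 -0.3  0.1] F [ 0.3 -0.7 -1.2] q [-0.09 -0.3  -0.15  2.09  0.13  0.85 -1.93] w 0.66
t 20.2 pos [0.5361 0.0616 0.2624] shift cm [ 3.76 -0.36 -8.04] turn [ 0.1 -0.3  0.1] F [ 0.3 -0.7 -1.2] q [-0.09 -0.3  -0.15  2.09  0.13  0.85 -1.93] w 0.66
```

Emit:
step_arm([
  [-0.1,-0.15,-0.8,0,0,0,0.3],
  [0,-0.1,-0.8,0,0,0,0.3],
  [0.9,-0.05,-1.56,0,0,0,0.3],
  [0.9,-0.05,-1.56,0,0,0,0.3],
  [0.9,0,-1.56,0,0,0,0.3],
])

```text
time: 20.65
position: [0.5618, 0.0578, 0.1977]
tool_rot: [3.022, -0.077, 0.799]
ft_force: [0.4, -0.3, -1.3]
grip_width: 0.655
grip_force: 20.1
```

Emit:
step_arm([
  [0.7,0,-1.2,0,0,0,0.3],
  [0,0,0,0,0,0,0.3],
  [0,0,0,0,0,0,0.3],
  [0,0,0,0,0,0,0.3],
  [0,0,0,0,0,0,0.3],
])

```text
time: 21.07
position: [0.569, 0.0583, 0.1881]
tool_rot: [3.021, -0.076, 0.801]
ft_force: [0.5, 0.4, -1.6]
grip_width: 0.654
grip_force: 20.3
```

```bash
python3 - <<'E'
from go import *
goal((.5737,.058,.182),30)
E
```

```text
t 21.1 pos [0.569  0.0583 0.1881] shift cm [ 0.47 -0.03 -0.61] turn [ 0.1 -0.3  0.1] F [ 0.5  0.4 -1.6] q [-0.07 -0.17 -0.16  2.14  0.18  0.67 -1.97] w 0.65
```

Emit:
step_arm([
  [0.2,0,-0.2,0,0,0,0.3],
  [0.1,0,-0.2,0,0,0,0.3],
  [0.1,0,-0.2,0,0,0,0.3],
  [0,0,0,0,0,0,0.3],
  [0,0,0,0,0,0,0.3],
])

```text
time: 21.48
position: [0.5733, 0.0584, 0.1841]
tool_rot: [3.02, -0.076, 0.803]
ft_force: [-13.7, -1.2, 13.7]
grip_width: 0.653
grip_force: 21.0
```

Emit:
step_arm([
  [0,0,0.1,0,0,0,0.8],
  [0,0,0,0,0,0,0.8],
  [0,0,0,0,0,0,0.8],
  [0,0,0,0,0,0,0.8],
  [0,0,0,0,0,0,0.8],
])

```text
time: 21.9
position: [0.5731, 0.0582, 0.1821]
tool_rot: [3.022, -0.076, 0.8]
ft_force: [-0.6, -0.6, 0.6]
grip_width: 0.79
grip_force: 0.0
```

Emit:
step_arm([
  [-1,0,1.7,0,0,0,0.8],
  [-1,0,1.7,0,0,0,0.8],
  [-1,0,1.7,0,0,0,0.8],
  [-1,0,1.7,0,0,0,0.8],
  [-1,0,1.7,0,0,0,0.8],
])

```text
time: 22.32
position: [0.5328, 0.0601, 0.2632]
tool_rot: [3.023, -0.078, 0.78]
ft_force: [-0.6, -0.0, -0.4]
grip_width: 0.801
grip_force: 0.0
```

Emit:
step_arm([
  [-2,0,0,0.2,5,0,0],
  [-2.5,0,0,0.2,5,0,0],
  [-2.5,0,0,0.2,5,0,0],
  [-2.5,0,0,0.2,5,0,0],
  [-2.5,0,0,0,0,0,0],
])

```text
time: 22.73
position: [0.4204, 0.0613, 0.2644]
tool_rot: [3.119, -0.079, 0.237]
ft_force: [0.2, 0.5, -0.1]
grip_width: 0.506
grip_force: 0.0
```

Emit:
step_arm([
  [0,2.5,-2,0,0,0,0],
  [0,2.5,-2,0,0,0,0],
  [0,2.5,-2,0,0,0,0],
  [0,2.5,-2,0,0,0,0],
  [0,2.5,-2,0,0,0,0],
])

```text
time: 23.15
position: [0.4196, 0.1876, 0.1631]
tool_rot: [3.118, -0.078, 0.243]
ft_force: [0.7, -0.9, -0.1]
grip_width: 0.123
grip_force: 0.0
```

```bash
python3 - <<'E'
from go import *
from m import *
goal((.375,.2,.025),10)
im,d,K,M=shot("scene"); P=cloud(d,K,M); blobs(im,P,120); save("s5",cv2.resize(im[150:360,50:330],None,fx=2.5,fy=2.5))
E
```

```text
t 23.1 pos [0.4196 0.1876 0.1631] shift cm [ -4.46   1.24 -13.81] turn [ 0.5 -1.1  0.1] F [ 0.7 -0.9 -0.1] q [-0.16 -0.14 -0.36  2.07  0.05  1.07 -2.16] w 0.12
red 226 [423. 223.] ztop 0.064 top ctr [ 0.389 -0.569  0.063] ext [0.046 0.044 0.009] all [ 0.389 -0.569  0.035] [0.046 0.053 0.064]
blue 188 [209. 232.] ztop 0.262 top ctr [0.424 0.238 0.309] ext [0.007 0.003 0.033] all [0.501 0.186 0.259] [0.16  0.107 0.133]
green 622 [182. 253.] ztop 0.223 top ctr [0.565 0.237 0.221] ext [0.043 0.052 0.009] all [0.561 0.238 0.183] [0.052 0.054 0.085]
yellow 388 [324. 274.] ztop 0.088 top ctr [ 0.393 -0.094  0.085] ext [0.05  0.053 0.007] all [ 0.439 -0.141  0.044] [0.141 0.147 0.09 ]
```

View pics/s5.png

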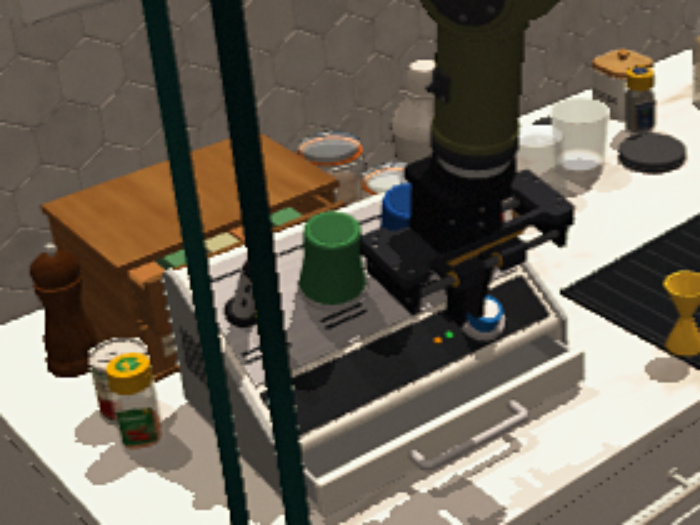

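Emit:
step_arm([
  [-1.5,0.6,0,0,0,0,0],
  [-1.5,0.6,0,0,0,0,0],
  [-1.5,0.5,0,0,0,0,0],
  [-0.2,0.5,-1.5,0,0,0,0],
  [0,0,-2.5,0,0,0,0],
])

```text
time: 23.62
position: [0.3738, 0.2109, 0.1266]
tool_rot: [3.121, -0.075, 0.253]
ft_force: [0.8, 0.9, -0.2]
grip_width: 0.006
grip_force: 0.0
```

Emit:
step_arm([
  [0,0,-2.5,0,0,0,0],
  [0,0,-2.5,0,0,0,0],
  [0,0,-1,0,0,0,0],
  [0,0,0,0,0,0,0],
  [0,0,0,0,0,0,0],
])

```text
time: 24.03
position: [0.3728, 0.2086, 0.0645]
tool_rot: [3.118, -0.078, 0.242]
ft_force: [0.2, 0.0, -0.2]
grip_width: 0.005
grip_force: 0.0
```

```bash
python3 - <<'E'
from go import *
goal((.375,.21,.025),10)
E
```

```text
t 24.0 pos [0.3728 0.2086 0.0645] shift cm [ 0.22  0.14 -3.95] turn [ 0.5 -1.1  0. ] F [ 0.2  0.  -0.2] q [-0.2  -0.09 -0.45  2.24  0.09  0.86 -2.32] w 0.00
```

Emit:
step_arm([
  [0,0,-2,0,0,0,0],
  [0,0,-1.9,0,0,0,0],
  [0,0,0,0,0,0,0],
  [0.8,0,0,0,0,0,0],
  [0.8,-0.1,0,0,0,0,0],
])

```text
time: 24.45
position: [0.3899, 0.2082, 0.0265]
tool_rot: [3.119, -0.077, 0.244]
ft_force: [-2.3, 1.7, -1.2]
grip_width: 0.003
grip_force: 1.1
```

Emit:
step_arm([
  [0.8,0,0,0,0,0,0],
  [0.8,-0.1,0,0,0,0,0],
  [0.8,0,0,0,0,0,0],
  [0.8,-0.1,0,0,0,0,0],
  [0.6,0,0,0,0,0,0],
])

```text
time: 24.87
position: [0.4281, 0.2054, 0.0253]
tool_rot: [3.118, -0.078, 0.243]
ft_force: [-1.9, 0.7, 0.2]
grip_width: 0.002
grip_force: 0.8
```

Emit:
step_arm([
  [0.2,0,0,0,0,0,0],
  [0.2,0,0,0,0,0,0],
  [0,0,0,0,0,0,0],
  [0,0,0,0,0,0,0],
  [0,0,0,0,0,0,0],
])

```text
time: 25.28
position: [0.4305, 0.2052, 0.0248]
tool_rot: [3.117, -0.077, 0.242]
ft_force: [-0.3, -0.2, 0.2]
grip_width: 0.005
grip_force: 0.3
```

Emit:
step_arm([
  [0.3,0,0,0,0,0,0],
  [0.3,0,0,0,0,0,0],
  [0,0,0,0,0,0,0],
  [0,0,0,0,0,0,0],
  [0,0,0,0,0,0,0],
])

```text
time: 25.7
position: [0.4312, 0.2052, 0.0233]
tool_rot: [3.115, -0.076, 0.227]
ft_force: [-13.8, 0.7, 8.9]
grip_width: 0.006
grip_force: 6.7
```

Emit:
step_arm([
  [0.2,0,0,0,0,0,0],
  [0.2,0,0,0,0,0,0],
  [0,0,0,0,0,0,0],
  [0,0,0,0,0,0,0],
  [0,0,0,0,0,0,0],
])

```text
time: 26.12
position: [0.4316, 0.2052, 0.0222]
tool_rot: [3.114, -0.075, 0.217]
ft_force: [-24.5, 1.8, 14.2]
grip_width: 0.007
grip_force: 10.8
```

Drawer is against its stop. I'll back off and measure the plunger.

Emit:
step_arm([
  [-0.8,0,0,0,0,0,0],
  [-1.5,0,0,0,0,0,0],
  [-2,0,0,0,0,0,0],
  [0,0,3,0,0,0,0],
  [0,0,3,0,0,0,0],
])

```text
time: 26.53
position: [0.3953, 0.2046, 0.084]
tool_rot: [3.116, -0.074, 0.236]
ft_force: [1.2, -0.2, 0.3]
grip_width: 0.003
grip_force: 0.0
```

Emit:
step_arm([
  [0,0,3,0,0,0,0],
  [0,0,3,0,0,0,0],
  [0,0,3,0,0,0,0],
  [0,0,0,0,0,0,0],
  [0,0,0,0,0,0,0],
])

```text
time: 26.95
position: [0.3993, 0.2062, 0.1772]
tool_rot: [3.119, -0.078, 0.25]
ft_force: [-0.5, -1.0, -0.8]
grip_width: 0.005
grip_force: 0.0
```

```bash
python3 - <<'E'
from go import *
from m import *
c,s=np.cos(np.radians(-2.85)),np.sin(np.radians(-2.85))
ax=np.array([c,s,0]); ay=np.array([-s,c,0]); n=-.5*ax+np.array([0,0,.866]); up=.866*ax+np.array([0,0,.5])
tip=np.array([.563,.190,.2115]); root=tip-.086*n
goal((.45,.107,.16),40)
for nm in("scene","top","wrist"):
    im,d,K,M=shot(nm); P=cloud(d,K,M); blobs(im,P,120)
    L=np.stack([(P-root)@up,(P-root)@ay,(P-root)@n],-1)
    w=(abs(L[...,2]-.026)<.006)&(L[...,0]>-.16)&(L[...,0]<-.06)&(L[...,1]>-.14)&(L[...,1]<.0)
    q=L[w]; print(nm,len(q))
    if len(q)>5: print(" local med",np.median(q,0).round(4),"min",np.percentile(q,3,axis=0).round(4),"max",np.percentile(q,97,axis=0).round(4),"world mid",(root+((np.percentile(q,3,axis=0)+np.percentile(q,97,axis=0))/2)@np.array([up,ay,n])).round(4))
    if nm!="wrist":
        h=P.reshape(-1,3); h=h[(h[:,2]>.022)&(h[:,2]<.042)&(h[:,0]>.42)&(h[:,0]<.48)&(abs(h[:,1]-.195)<.03)]
        if len(h): h=h[h[:,0]<h[:,0].min()+.012]; print("handle",h.mean(0).round(3))
    if nm=="scene": save("s6",cv2.resize(im[190:370,60:330],None,fx=2.8,fy=2.8))
E
```

```text
t 26.9 pos [0.3993 0.2062 0.1772] shift cm [ 5.07 -9.92 -1.72] turn [ -1.1 -30.8   0.2] F [-0.5 -1.  -0.8] q [-0.17 -0.18 -0.41  2.07  0.03  1.11 -2.21] w 0.00
red 243 [423. 223.] ztop 0.064 top ctr [ 0.389 -0.568  0.062] ext [0.041 0.04  0.01 ] all [ 0.419 -0.617  0.032] [0.111 0.149 0.07 ]
blue 165 [208. 233.] ztop 0.224 top ctr [0.565 0.156 0.222] ext [0.031 0.038 0.008] all [0.56  0.158 0.205] [0.043 0.041 0.042]
green 605 [182. 252.] ztop 0.223 top ctr [0.564 0.236 0.222] ext [0.045 0.052 0.009] all [0.563 0.239 0.184] [0.063 0.057 0.087]
yellow 390 [324. 274.] ztop 0.086 top ctr [ 0.394 -0.093  0.085] ext [0.049 0.052 0.01 ] all [ 0.438 -0.14   0.046] [0.136 0.147 0.088]
scene 89
 local med [-0.1189 -0.0893  0.0251] min [-0.1318 -0.1012  0.0209] max [-0.1035 -0.0749  0.0309] world mid [0.4869 0.1057 0.1006]
handle [0.445 0.195 0.032]
red 300 [232. 206.] ztop 0.227 top ctr [0.557 0.058 0.227] ext [0.045 0.051 0.011] all [0.561 0.055 0.186] [0.064 0.059 0.093]
blue 314 [206. 206.] ztop 0.226 top ctr [0.565 0.146 0.225] ext [0.033 0.048 0.011] all [0.565 0.142 0.191] [0.069 0.059 
[... 917 characters left out ...]
15 0.211 0.266] [0.014 0.001 0.009]
yellow 154 [302. 280.] ztop 0.270 top ctr [0.415 0.202 0.267] ext [0.013 0.001 0.006] all [0.415 0.202 0.266] [0.013 0.001 0.009]
yellow 1372 [344. 324.] ztop 0.277 top ctr [0.406 0.195 0.275] ext [0.004 0.04  0.008] all [ 0.259  0.074 -0.005] [0.298 0.282 0.566]
yellow 328 [135. 326.] ztop 0.276 top ctr [0.409 0.243 0.274] ext [0.002 0.013 0.006] all [0.409 0.243 0.274] [0.002 0.013 0.006]
yellow 346 [206. 326.] ztop 0.276 top ctr [0.408 0.226 0.274] ext [0.002 0.013 0.006] all [0.408 0.226 0.274] [0.002 0.013 0.006]
wrist 1482
 local med [-0.1153 -0.0837  0.0261] min [-0.1311 -0.0988  0.0219] max [-0.1017 -0.0695  0.0276] world mid [0.4887 0.1094 0.1002]
```

View pics/s6.png

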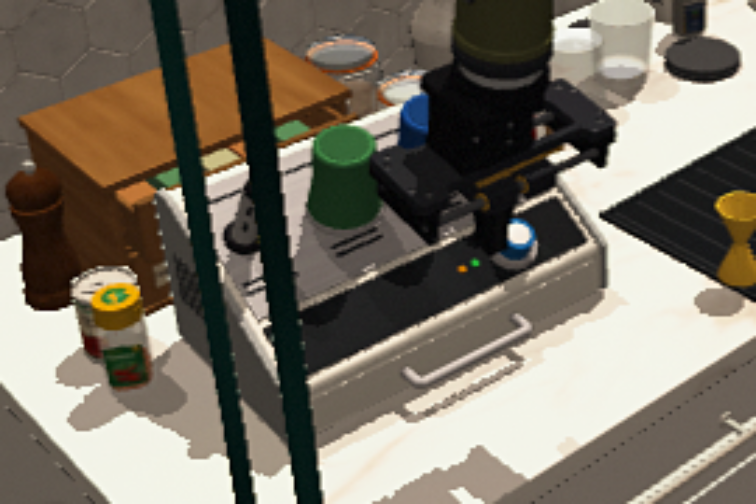

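Drawer is flush and the plunger top (crop 518,235) agrees across three views at (0.4885, 0.107, 0.101). Red and blue also hang. Approaching along the plunger's axis.

Emit:
step_arm([
  [0,-2,0,-0.1,-3,0,0],
  [0,-2,0,-0.1,-3,0,0],
  [0.5,-2,0,-0.1,-3,0,0],
  [1,-2,0,-0.1,-3,0,0],
  [1,-1.8,0,-0.1,-3,0,0],
])

```text
time: 27.52
position: [0.4455, 0.1241, 0.1627]
tool_rot: [3.054, -0.078, 0.595]
ft_force: [-0.5, 0.4, -0.0]
grip_width: 0.008
grip_force: 0.0
```

Emit:
step_arm([
  [1,0,-1,-0.1,-3,0,0],
  [1,0,-1,-0.1,-2.8,0,0],
  [0,0,0,0,0,0,0],
  [0,0,0,0,0,0,0],
  [0,0,0,0,0,0,0],
])

```text
time: 27.93
position: [0.4658, 0.1241, 0.1447]
tool_rot: [3.02, -0.084, 0.747]
ft_force: [0.1, -0.1, 0.8]
grip_width: 0.002
grip_force: 0.0
```

```bash
python3 - <<'E'
from go import *
goal((.4735,.1078,.127),30)
E
```

```text
t 27.9 pos [0.4658 0.1241 0.1447] shift cm [ 0.77 -1.63 -1.77] turn [ 0.8 -2.2  0.6] F [ 0.1 -0.1  0.8] q [-0.28 -0.29 -0.21  2.32  0.31  0.72 -2.31] w 0.00
```

Emit:
step_arm([
  [0.3,-0.8,-0.4,0.2,-0.6,0.2,0],
  [0.4,-0.8,-0.6,0.2,-0.6,0.2,0],
  [0,0,-0.7,0.2,-0.6,0.2,0],
  [0,0,0,0,0,0,0],
  [0,0,0,0,0,0,0],
])

```text
time: 28.35
position: [0.4731, 0.1081, 0.1282]
tool_rot: [3.021, -0.074, 0.8]
ft_force: [0.7, -0.2, -0.3]
grip_width: 0.004
grip_force: 0.0
```

```bash
python3 - <<'E'
from go import *
goal((.4735,.1078,.127),30)
goal((.4885,.107,.101),30)
goal((.4955,.1067,.0889),30)
E
```

```text
t 28.4 pos [0.4731 0.1081 0.1282] shift cm [ 0.04 -0.03 -0.12] turn [ 0.1 -0.3 -0. ] F [ 0.7 -0.2 -0.3] q [-0.27 -0.29 -0.18  2.37  0.33  0.63 -2.29] w 0.00
t 28.4 pos [0.4731 0.1081 0.1282] shift cm [ 1.54 -0.11 -2.72] turn [ 0.1 -0.3 -0. ] F [ 0.7 -0.2 -0.3] q [-0.27 -0.29 -0.18  2.37  0.33  0.63 -2.29] w 0.00
t 28.4 pos [0.4731 0.1081 0.1282] shift cm [ 2.24 -0.14 -3.93] turn [ 0.1 -0.3 -0. ] F [ 0.7 -0.2 -0.3] q [-0.27 -0.29 -0.18  2.37  0.33  0.63 -2.29] w 0.00
```

Emit:
step_arm([
  [0.5,0,-0.9,0,0,0,0],
  [0.5,-0.1,-0.9,0,0,0,0],
  [0.5,0,-0.9,0,0,0,0],
  [0.4,0,-0.7,0,0,0,0],
  [0,0,0,0,0,0,0],
])

```text
time: 28.77
position: [0.4934, 0.1076, 0.0947]
tool_rot: [3.021, -0.073, 0.803]
ft_force: [-3.5, -0.9, 7.8]
grip_width: 0.005
grip_force: 4.0
```

Emit:
step_arm([
  [0.3,0,-0.5,0,0,0,0],
  [0.1,0,-0.2,0,0,0,0],
  [0.1,0,-0.2,0,0,0,0],
  [0,0,0,0,0,0,0],
  [0,0,0,0,0,0,0],
])

```text
time: 29.18
position: [0.4968, 0.1076, 0.0898]
tool_rot: [3.017, -0.074, 0.802]
ft_force: [-51.0, -4.9, 58.9]
grip_width: 0.004
grip_force: 38.0
```

Emit:
step_arm([
  [-0.5,0,0.9,0,0,0,0],
  [-0.8,0,1.4,0,0,0,0],
  [-1,0,1.7,0,0,0,0],
  [-1,0,1.7,0,0,0,0],
  [-1,0,1.7,0,0,0,0],
])

```text
time: 29.6
position: [0.4724, 0.1151, 0.148]
tool_rot: [3.017, -0.077, 0.777]
ft_force: [0.8, -0.1, -0.3]
grip_width: 0.003
grip_force: 0.0
```

Emit:
step_arm([
  [-1,-3,0.5,0,3,0,0],
  [-1,-3,0.5,0,3,0,0],
  [0,-3,0.5,0,3,0,0],
  [0,-3,0.5,0,3,0,0],
  [0,-3,0.5,0,3,0,0],
])

```text
time: 30.02
position: [0.465, -0.0327, 0.169]
tool_rot: [3.086, -0.071, 0.366]
ft_force: [1.1, -0.0, 0.1]
grip_width: 0.005
grip_force: 0.0
```

Emit:
step_arm([
  [0,-3,0,0,3,0,0],
  [0,-3,0,0,3,0,0],
  [0,-3,0,0,0,0,0],
  [0,-3,0,0,0,0,0],
  [0,0,0,0,0,0,0],
])

```text
time: 30.43
position: [0.4647, -0.1579, 0.1684]
tool_rot: [3.094, -0.081, 0.206]
ft_force: [-1.1, 0.5, -0.0]
grip_width: 0.009
grip_force: 0.0
```

```bash
python3 - <<'E'
from go import *
from m import *
goal((.45,-.1,.2),0)
c,s=np.cos(np.radians(-2.85)),np.sin(np.radians(-2.85))
ax=np.array([c,s,0]); ay=np.array([-s,c,0]); n=-.5*ax+np.array([0,0,.866]); up=.866*ax+np.array([0,0,.5]); root=np.array([.563,.190,.2115])-.086*n
for nm in("scene","top"):
    im,d,K,M=shot(nm); P=cloud(d,K,M); blobs(im,P,90)
    q=((P-root)@np.array([up,ay,n]).T); w=(abs(q[...,0]+.116)<.008)&(abs(q[...,1]+.086)<.008); print("plunger off deck",np.median(q[w],0).round(4))
    if nm=="scene": save("s7",cv2.resize(im[180:330,60:450],None,fx=2,fy=2))
E
```

```text
t 30.4 pos [ 0.4647 -0.1579  0.1684] shift cm [-1.47  5.79  3.16] turn [2.4 7.6 0.1] F [-1.1  0.5 -0. ] q [ 0.04 -0.1   0.22  2.03  0.03  1.07 -1.38] w 0.01
red 651 [239. 230.] ztop 0.223 top ctr [0.555 0.06  0.221] ext [0.049 0.052 0.008] all [ 0.656 -0.001  0.156] [0.261 0.185 0.138]
red 188 [422. 222.] ztop 0.065 top ctr [ 0.39  -0.569  0.063] ext [0.04  0.041 0.008] all [ 0.39  -0.568  0.036] [0.04  0.054 0.061]
blue 695 [212. 241.] ztop 0.223 top ctr [0.557 0.149 0.222] ext [0.046 0.052 0.01 ] all [0.557 0.149 0.184] [0.062 0.058 0.087]
blue 98 [243. 276.] ztop 0.108 top ctr [0.497 0.108 0.106] ext [0.015 0.033 0.008] all [0.497 0.099 0.093] [0.045 0.051 0.034]
green 607 [182. 252.] ztop 0.223 top ctr [0.565 0.237 0.222] ext [0.044 0.051 0.009] all [0.564 0.238 0.183] [0.059 0.055 0.086]
yellow 379 [324. 274.] ztop 0.087 top ctr [ 0.392 -0.094  0.086] ext [0.05  0.052 0.008] all [ 0.437 -0.14   0.046] [0.14  0.144 0.088]
yellow 115 [101. 296.] ztop 0.099 top ctr [0.662 0.421 0.098] ext [0.039 0.041 0.008] all [0.663 0.421 0.091] [0.043 0.041 0.021]
plunger off deck [-0.1165 -0.0857  0.0258]
red 300 [232. 206.] ztop 0.226 top ctr [0.56  0.058 0.224] ext [0.039 0.051 0.008] all [0.561 0.055 0.185] [0.065 0.059 0.086]
red 97 [412. 256.] ztop 0.070 top ctr [ 0.388 -0.567  0.067] ext [0.031 0.034 0.007] all [ 0.386 -0.568  0.06 ] [0.036 0.037 0.02 ]
blue 313 [205. 206.] ztop 0.226 top ctr [0.562 0.143 0.225] ext [0.039 0.048 0.009] all [0.565 0.142 0.191] [0.068 0.058 0.076]
green 311 [178. 205.] ztop 0.226 top ctr [0.564 0.233 0.224] ext [0.045 0.046 0.008] all [0.571 0.23  0.189] [0.064 0.055 0.077]
plunger off deck [-0.1162 -0.0867  0.0281]
```

View pics/s7.png

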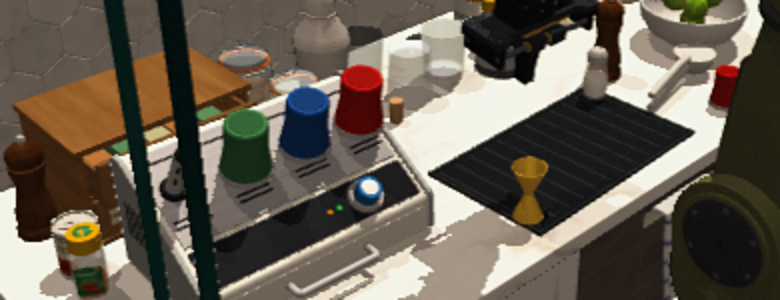

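All three tumblers hang on pegs 2, 3 and 4 (crop 246,145 / 305,122 / 360,98). The drawer is flush, the plunger is out and the bystanders are standing.

```bash
python3 -c "
from bench import ctrl
print(ctrl.close_job())"
```

```text
the job is handed in; nothing more can be done
None
```

The job is handed in (no verdict came back): green, blue and the larger red tumbler hang on pegs 2, 3 and 4 (no cream was present), the drawer is shut, and the plunger was pressed to its stop and is back out.

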